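# Stow a gauge block in a chest with a folding lid stay

### The arm

A 7-joint arm with a two-finger parallel gripper is mounted at the origin on a cart in front of the work surface, level with it; the furniture and walls round the work are solid. World frame = base frame: x ahead of the robot, y to its left, z up, the work surface at z = 0. Lengths are in mm, angles in rad, forces in N, time in s.
With the tool pointing down it reaches from about 425 to 950 mm from the base axis. Payload 16.7 kg.
Tool frame: the origin (TCP) lies at the very end of the fingers, on their centre line; the grasp point (between the pads) lies 19 mm behind it; z points along the fingers, y is the line along which they close (so a half turn about z gives the same grasp; the last joint's range is limited). The gripper opens to 94 mm and grips with 3 to 60 N. Pads are 16 mm wide; open, the fingers measure 119 mm over their backs; the gripper's body (75 mm by 177 mm) begins 78 mm behind the grasp point.
Start: joints at [-1.288, 0.426, 0.074, 1.606, -0.034, 1.111, -0.067], TCP at [283.103, 612.721, 205.467] pointing down, gripper open.
Joint ranges: [-2.85, 2.85], [-0.5, 2.14], [-1.23, 1.37], [0.21, 2.46], [-1.02, 4.16], [0.16, 2.05], [-2.73, 2.73]. Speed limits (rad/s): [1.89, 1.89, 2.39, 2.39, 3.01, 3.01, 3.01].

### API

Orientations are given as a unit quaternion [x, y, z, w].
In Python, from cell import r gives the robot as it stands.
- The arm moves only by the tool jog_arm, never from a script. Its argument "motion" is a list that holds one entry, the list of rows, each a list of 5 numbers: the finger opening in cm, from 0 to 9.4, then the shift along the tool's x, y, z in cm, then the turn about the tool's z in degrees. A call has 1 to 12 rows; each row shifts and turns the commanded pose from where the row before left it, along the tool's axes as they then stand; what a row does not reach is not made up. A row lasts 1/12 s, in which the tool goes at most 41.7 mm and 7.16 degrees, less where a joint would pass 70% of its speed; a pose out of reach is approached as far as the arm can. A call is refused whole if a number of a shift passes 4.17 or a number of a turn 7.16, either way. A call with a gripper value outside its range is refused whole. The fingers move at their own pace and stop on an object; the grip force is fixed at half the most. Time passes only in rows, so rows that do not move let the fingers close. It gives the time, the measured TCP pose, the force, the opening and the grip force at its end, in the units of the state.
- r.get_obs(): the state, without advancing time (a new reading comes with each control period).
- r.snapshot(name): name is "side" or "top" or "wrist"; returns the picture (480x640x3 uint8, blue, green, red); there is no depth.
- r.calibration(name): a dict with "fx", "fy", "cx", "cy" (pixels), "R" (3x3) and "t" (3): a world point X has camera coordinates R X + t. Camera axes: x right, y down, z forward; pixel columns grow to the right and rows downward; lengths in mm; the calibration is good to about 2 mm. A picture is of the moment at which its call begins: read the wrist's pose just before it. calibration takes no time and is no camera call; for the wrist camera it gives the pose at the moment of the call.
- r.sign_off(): hands the job in; it is judged then, once.
The state is a dict: "time_s": time; "q": joint angles; "qvel": joint speeds; "effort": joint torques, N m; "position": TCP position; "tcp_rot": TCP orientation; "ft_force": force on the tool from outside, world axes, zero at the start; "torque": the same for the moment, N m; "finger_gap": finger opening in mm; "gripper_force": force on a finger pad.
Only numpy, scipy, OpenCV 4.12 (cv2) and the standard library are available. Lean on these libraries where they do the work, as an engineer would, in place of code of your own. Each camera call takes 0.05 s, during which the arm holds its last target. There are 200 camera calls.

### The job

Put the gauge block away in the grey chest: raise the lid gently by its front bar until the folding stay on its right-hand side locks and carries the lid without you, then set the block down flat on the chest floor. Then break the stay by drawing its knob towards the front of the chest and let the lid down under control until it is fully shut. Do not force the lid or the stay, never let the lid fall, do not drop the block, and leave the ring gauge and the upright pins as they stand.

Things in the scene. Friction and masses are not known exactly. Their poses are not given: they have to be found in the camera images.
- chest: Grey sheet-steel chest, fixed; 180 (x) x 200 (y) x 85 mm high without lid; walls 6 mm, inside 168 x 188 mm, what lies on its matted floor rests 6 mm above the worktop. Origin under its centre; x points from its front to the hinge at the back, y to its left, z up. Its front (-x) faces the robot within 20 degrees.
- lid_hinge (a point): Middle of the lid's hinge axis (along the chest's y): 90 mm behind the chest's centre, 87 mm above the worktop; fixed. The lid is a 10 mm plate of about 0.8 kg with a counterbalance spring: about 2 N at its bar raise it, yet let go unlocked it falls shut and slams.
- lid (a joint): Lid angle in rad, 0 shut, growing as the front rises. The stay, drawn straight, stops the lid somewhere between 1.26 and 1.47 rad: its foot is clamped anywhere in a short slot, so the angle must be felt. Within 1.5 degrees of the stop the spring-loaded knee snaps over and locks; locked, the lid rests up to 1 degree below the stop. Pulling on only strains the stay.
- lid_bar (a point): Middle of the steel pull bar on the lid's front edge: round, 12 mm diameter, 110 mm long, along the chest's y, 32 mm clear of the front; 220 mm in front of the hinge and 5 mm above it when shut. Turns with the lid; locked open, it stands about 300 mm above the worktop, over the rear half of the chest.
- stay_slot (a point): Middle of the slotted plate on the chest's right (-y) side, at x = -30, z = 45 mm of the chest; fixed. The stay's foot pivot is clamped up to 6 mm above or below it, in a slot that slopes up and back at 57 degrees. The stay is two 88 mm bars, foot to knee and knee to lid; folded, the knee points to the front.
- stay_knob (a point): Grip point on the knee's black knob: round pin, 12 mm diameter, 56 mm long, along the chest's y, out to the right; the point is 20 mm from its free end, 161 mm right of the chest's centre. It moves on an 88 mm circle about the foot: lid shut, it is at x = -97, z = 101 mm (2 mm either way) of the chest; locked, near x = 29, z = 110 mm (6 mm either way) (6 degrees past straight, towards the hinge).
- stay_knee (a point): Knee pivot, behind the knob. About 4 to 5 N on the knob towards the front (-x) breaks the locked stay. Past straight the lid's weight drives the knob on towards the front with up to about 12 N; near the end 1 mm at the knob is about 2 degrees of lid. Knob held between two fingers, the lid can be let down.
- stay_end (a joint): Stretch in m of the sprung fitting at the stay's upper end, where a pin ties it to the lid 100 mm from the hinge: 0 relaxed, growing as the lid is pulled against the stop, about 0.14 mm for each N at the bar. Beyond 2 mm (some 15 N) the stay is overstrained.
- gauge_block: Plain steel-grey rectangular block, 60 x 34 x 24 mm (x, y, z), lying flat on the worktop to the left in front of the chest. Origin at the centre of its underside.
- ring_gauge: Bystander: steel ring lying flat, outer diameter 62 mm, 16 mm high. Origin at the centre of its underside.
- gauge_pin_1: Bystander: upright steel pin, 10 mm diameter, 46 mm high. Origin at the centre of its underside.
- gauge_pin_2: Bystander: upright steel pin, 12 mm diameter, 36 mm high. Origin as above.
- gauge_pin_3: Bystander: upright steel pin, 10 mm diameter, 44 mm high. Origin as above.
Things that resemble listed ones, but are neither listed nor needed, are in the scene too. There is more than one size of the gauge_block; the job needs the middle-sized.

How it is judged:
By the outcome, as a careful person would: the job done as asked, in the order asked, and still so for the second after the job is handed in, with the robot touching nothing.
It also fails if it takes over 72 s, if anything falls off the work surface, if the arm or the gripper's body presses on something with over 40 N, if the wrist force passes 120 N, or if a joint passes its speed limit or range.

## Working session

There is one attempt and no reset: what is moved stays moved. The work goes in short steps, Python scripts to look and compute and a tool call to move; the robot and the scene stay as the last step left them, time stands still between calls to the robot, and variables do not carry over. Pictures are saved under pics/ and viewed, at most 13 in all, crops included, and the job is handed in when it is done.

Besides the shell and the picture viewer there is one more tool, called after "Call:" by a JSON object that holds its "op" and its "data", one argument or row to a line. jog_arm: Moves the arm, as the interface text tells. Its arguments: {"type":"object","properties":{"motion":{"type":"array","items":{"type":"array","items":{"type":"array","items":{"type":"number"}}}}},"required":["motion"]}

```bash
mkdir -p pics; ls
python3 - <<'E'
from cell import r
import cv2
o=r.get_obs()
print({k:o[k] for k in ('time_s','position','tcp_rot','ft_force','finger_gap')})
for n in('top','side'):
    cv2.imwrite(f'pics/{n}0.png',r.snapshot(n)); c=r.calibration(n); print(n,c)
E
```

```text
pics
{'time_s': 0.0, 'position': array([282.95755375, 612.36925528, 204.79605127]), 'tcp_rot': array([ 2.14725120e-01,  9.76674323e-01, -6.18146733e-04, -8.70016103e-05]), 'ft_force': array([ 1.54570644, -0.43461661,  0.76710553]), 'finger_gap': 94.02160915485825}
top {'fx': 539.0561068072427, 'fy': 539.0561068072427, 'cx': 315.975105797134, 'cy': 238.62761266021263, 'R': array([[-0.0082158 , -0.99986307,  0.01436448],
       [-0.99737313,  0.0071598 , -0.07208032],
       [ 0.07196761, -0.01491895, -0.99729539]]), 't': array([  50.50357931,  616.95574627, 1327.66782357])}
side {'fx': 575.7609383577142, 'fy': 575.7609383577142, 'cx': 319.9725694581651, 'cy': 235.7932358201632, 'R': array([[ 0.7462886 , -0.66558576, -0.00699472],
       [-0.58442283, -0.65018238, -0.48550266],
       [ 0.31859581,  0.36641297, -0.87420721]]), 't': array([-397.94926523,  416.7333433 , 1157.88670183])}
```

View pics/top0.png

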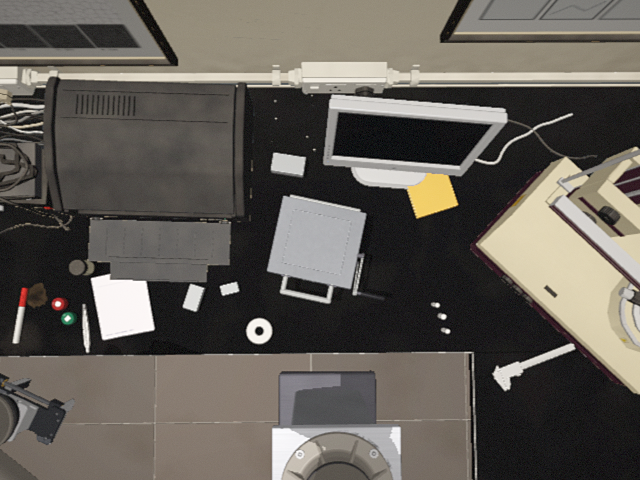

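View pics/side0.png

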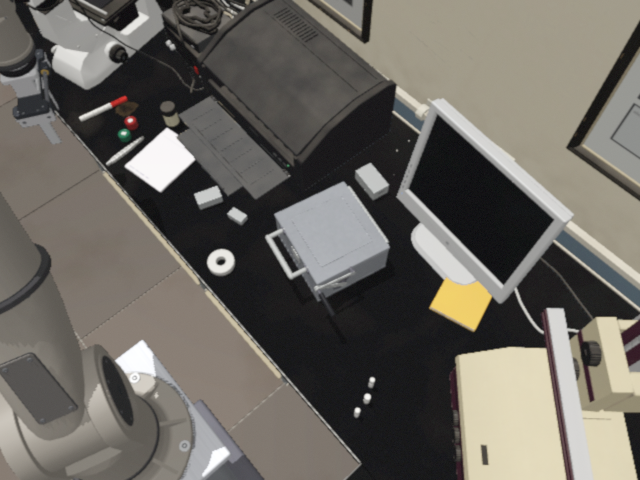

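Top view: chest lid centre near (318,242), bar (283..331, 290..300), the stay knob right around (370,295). There are three blocks: large (289,163), middle (194,297) and small (229,288). The ring is at (259,331) and the pins near (440,318). Next I zoom in to get accurate pixels.

Run:
```python
import cv2,numpy as np
a=cv2.imread('pics/top0.png')[185:345,175:395]; b=cv2.imread('pics/side0.png')[170:345,190:400]
cv2.imwrite('pics/topc.png',cv2.resize(a,None,fx=3.6,fy=3.6,interpolation=cv2.INTER_CUBIC))
cv2.imwrite('pics/sidec.png',cv2.resize(b,None,fx=3.4,fy=3.4,interpolation=cv2.INTER_CUBIC))
```

```text
(no output)
```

View pics/topc.png

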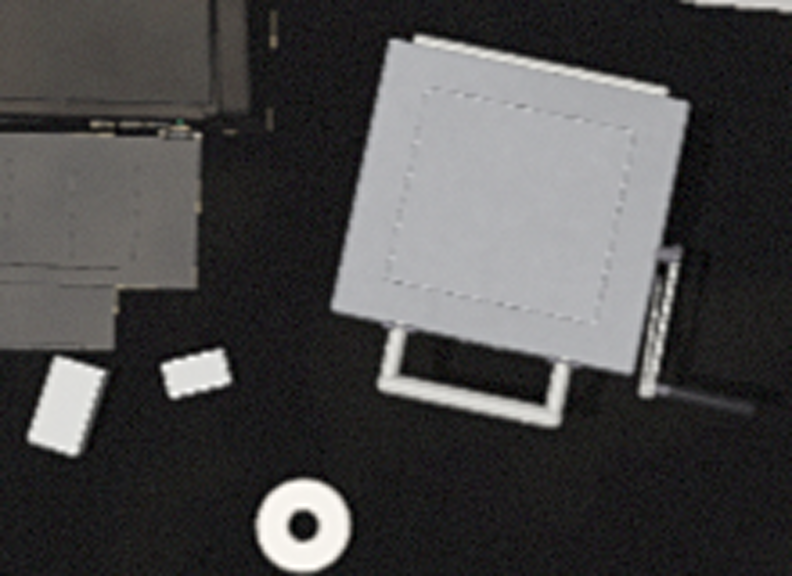

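View pics/sidec.png

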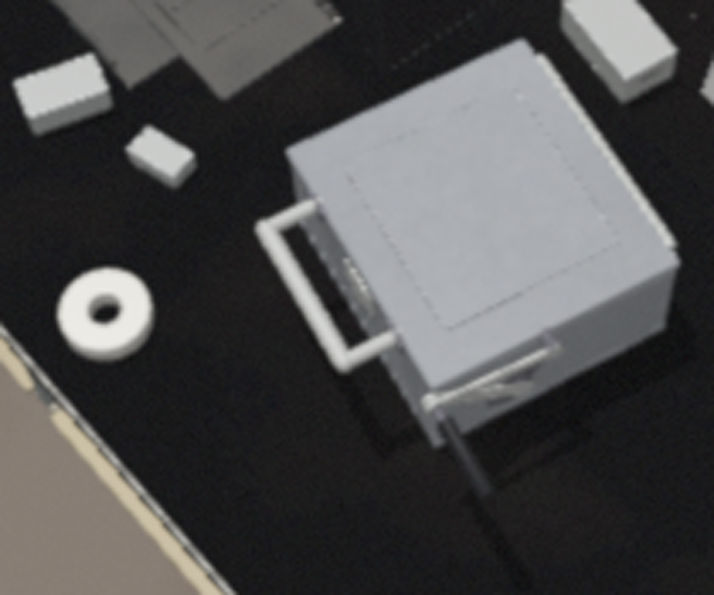

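```bash
cat > h.py <<'E'
import numpy as np
from scipy.optimize import least_squares
from scipy.spatial.transform import Rotation as Ro
from cell import r
def proj(c,X):
    p=np.asarray(X,float)@c['R'].T+c['t']; return np.c_[c['fx']*p[:,0]/p[:,2]+c['cx'],c['fy']*p[:,1]/p[:,2]+c['cy']]
def T(p,L):
    c,s=np.cos(p[2]),np.sin(p[2]); L=np.asarray(L,float)
    return np.c_[p[0]+c*L[:,0]-s*L[:,1],p[1]+s*L[:,0]+c*L[:,1],L[:,2]]
def fit(obs,p0):
    f=lambda p:np.concatenate([(proj(c,T(p,L))-uv).ravel() for c,L,uv in obs])
    s=least_squares(f,p0,loss='soft_l1'); return s.x,f(s.x).reshape(-1,2).round(1)
E
python3 - <<'E'
from h import *
ct,cs=r.calibration('top'),r.calibration('side')
t=lambda a:np.array(a)/3.6+[175-.36,185-.36]
s=lambda a:np.array(a)/3.4+[190-.35,170-.35]
Lt=[[-92,100,97],[-92,-100,97],[-130,0,92],[-97,-181,101]]
Ls=[[-92,100,97],[-130,0,92],[-97,-181,101]]
p,e=fit([(ct,Lt,t([(331,309),(632,374),(470,401),(752,408)])),(cs,Ls,s([(288,153),(302,297),(487,491)]))],[600,0,-.2])
print('chest',p.round(3),np.degrees(p[2]),e.tolist())
for n,P in (('bar',[-130,0,92]),('knob',[-97,-161,101]),('lock',[29,-161,110]),('ctr',[0,0,6]),('hinge',[90,0,87])): print(n,T(p,[P]).round(1))
B=[[30,17,24],[30,-17,24],[-30,-17,24],[-30,17,24]]
q,e=fit([(ct,B,t([(55,356),(106,369),(78,456),(28,440)]))],[480,270,-.2]); print('blk top',q,e.tolist())
print('blk side pred',((proj(cs,T(q,B))-[190,170])*3.4).round(0).tolist())
b=np.array([proj(ct,[[0,0,0]])[0],proj(ct,[[480,270,24]])[0]]);print(b)
def g(c,uv,z):
    d=c['R'].T@np.array([(uv[0]-c['cx'])/c['fx'],(uv[1]-c['cy'])/c['fy'],1]);o=-c['R'].T@c['t'];return (o+d*(z-o[2])/d[2]).round(0)
print('ring',g(ct,t((303,525)),16),'pins',[g(ct,u,40) for u in((435,305),(441,317),(446,331))], 'small',g(ct,t((196,374)),15),'armobst',g(ct,(250,210),0), 'monitor corner',g(ct,(328,165),150),g(ct,(490,290),0))
print(r.calibration('wrist')['R']@Ro.from_quat(r.get_obs()['tcp_rot']).as_matrix())
c=r.calibration('wrist');print(c['fx'],-c['R'].T@c['t'])
E
```

```text
chest [ 6.05234e+02  4.51410e+01 -2.18000e-01] -12.510305587351269 [[0.4, 0.3], [-0.0, -0.0], [-0.0, -0.6], [0.2, -0.1], [-1.2, -0.9], [0.1, -0.7], [0.1, 1.9]]
bar [[478.3  73.3  92. ]]
knob [[475.7 -91.  101. ]]
lock [[ 598.7 -118.3  110. ]]
ctr [[605.2  45.1   6. ]]
hinge [[693.1  25.6  87. ]]
blk top [ 4.74212726e+02  3.50581138e+02 -2.99111527e-01] [[0.4, 0.0], [-0.7, 0.4], [-0.2, -0.4], [0.5, 0.0]]
blk side pred [[90.0, 53.0], [105.0, 89.0], [26.0, 118.0], [11.0, 82.0]]
[[336.48043278 489.12231981]
 [225.85630146 294.55125772]]
ring [390. 189.  16.] pins [array([ 451., -245.,   40.]), array([ 421., -259.,   40.]), array([ 387., -270.,   40.])] small [495. 263.  15.] armobst [693. 213.   0.] monitor corner [777.  19. 150.] [ 485. -395.    0.]
[[ 3.92661299e-05  9.99999814e-01  6.08498415e-04]
 [-9.58580892e-01  2.10952529e-04 -2.84820344e-01]
 [-2.84820419e-01 -5.72111161e-04  9.58580722e-01]]
340.3417767598783 [207.17893225 647.1063872  384.47678242]
```

```bash
cat >> h.py <<'E'
CH=np.array([605.2,45.1,-0.2183])
def pose():
    o=r.get_obs(); M=Ro.from_quat(o['tcp_rot']).as_matrix()
    return o,o['position'],M,np.degrees(np.arctan2(M[1,1],M[0,1]))
def loc(p):  # world -> chest
    c,s=np.cos(CH[2]),np.sin(CH[2]); d=np.asarray(p)[:2]-CH[:2]
    return np.array([c*d[0]+s*d[1],-s*d[0]+c*d[1],p[2]])
def rows(pts,yaw,gap,p0=None,psi0=None):
    """rows through world points pts, turning to tool-y angle yaw"""
    o,p,M,psi=pose(); p=p if p0 is None else np.array(p0,float); psi=psi if psi0 is None else psi0
    n=len(pts); d=-((yaw-psi+180)%360-180)/n; d=np.round(d,1); out=[]
    for g in pts:
        a=np.radians(psi); y=np.array([np.cos(a),np.sin(a)]); x=np.array([np.sin(a)*-1,np.cos(a)])*-1*-1
        x=np.array([-np.sin(a),np.cos(a)])  # x = y x z, z down
        v=np.asarray(g)-p; s=np.round(np.array([v[:2]@x,v[:2]@y,-v[2]])/10,2)
        out.append([gap,*s.tolist(),float(d)]); p=p+10*np.array([*(s[0]*x+s[1]*y),-s[2]]); psi-=d
    return out
def line(g,n,yaw,gap):
    p=pose()[1]; return rows([p+(np.array(g)-p)*(i+1)/n for i in range(n)],yaw,gap)
def st():
    o,p,M,psi=pose(); print('t',round(o['time_s'],2),'p',p.round(1),'loc',loc(p).round(1),'psi',round(psi,2),'F',o['ft_force'].round(1),'gap',round(o['finger_gap'],1),'tilt',M[2].round(3))
E
python3 - <<'E'
from h import *
st(); o,p,M,psi=pose(); print(M.round(3))
for x in line([476,74,150],20,-12.5,3.4): print(x,end=',')
E
```

```text
t 0.1 p [283.  612.5 204.9] loc [-437.5  484.1  204.9] psi 65.2 F [-0.9 -0.5 -0. ] gap 94.1 tilt [-0.    -0.001 -1.   ]
[[-0.908  0.419 -0.   ]
 [ 0.419  0.908 -0.001]
 [-0.    -0.001 -1.   ]]
[3.4, -2.01, -2.04, 0.27, 3.9],[3.4, -2.13, -1.9, 0.28, 3.9],[3.4, -2.27, -1.75, 0.27, 3.9],[3.4, -2.38, -1.59, 0.28, 3.9],[3.4, -2.47, -1.42, 0.27, 3.9],[3.4, -2.58, -1.25, 0.28, 3.9],[3.4, -2.65, -1.08, 0.27, 3.9],[3.4, -2.71, -0.89, 0.28, 3.9],[3.4, -2.78, -0.71, 0.27, 3.9],[3.4, -2.81, -0.51, 0.28, 3.9],[3.4, -2.84, -0.32, 0.27, 3.9],[3.4, -2.86, -0.13, 0.27, 3.9],[3.4, -2.86, 0.06, 0.28, 3.9],[3.4, -2.85, 0.26, 0.27, 3.9],[3.4, -2.82, 0.46, 0.28, 3.9],[3.4, -2.79, 0.64, 0.27, 3.9],[3.4, -2.73, 0.83, 0.28, 3.9],[3.4, -2.68, 1.02, 0.27, 3.9],[3.4, -2.59, 1.2, 0.28, 3.9],[3.4, -2.51, 1.37, 0.27, 3.9],
```

Call:
{"op": "jog_arm", "data": {
  "motion": [
    [[3.4,-2.0,-2.0,0.27,3.9],[3.4,-2.1,-1.9,0.28,3.9],[3.4,-2.3,-1.75,0.27,3.9],[3.4,-2.4,-1.6,0.28,3.9],[3.4,-2.5,-1.4,0.27,3.9],[3.4,-2.6,-1.25,0.28,3.9],[3.4,-2.65,-1.1,0.27,3.9],[3.4,-2.7,-0.9,0.28,3.9],[3.4,-2.8,-0.7,0.27,3.9],[3.4,-2.8,-0.5,0.28,3.9],[3.4,-2.85,-0.3,0.27,3.9],[3.4,-2.85,-0.1,0.27,3.9]]
  ]
}}

```text
time_s: 1.1
position: [400.1, 288.3, 172.3]
tcp_rot: [0.586, 0.81, -0.0, -0.0]
ft_force: [0.8, 0.9, 0.8]
finger_gap: 34.0
gripper_force: 0.0
```

Call:
{"op": "jog_arm", "data": {
  "motion": [
    [[3.4,-2.85,0.05,0.28,3.9],[3.4,-2.85,0.25,0.27,3.9],[3.4,-2.8,0.45,0.28,3.9],[3.4,-2.8,0.65,0.27,3.9],[3.4,-2.75,0.85,0.28,3.9],[3.4,-2.7,1.0,0.27,3.9],[3.4,-2.6,1.2,0.28,3.9],[3.4,-2.5,1.4,0.27,3.9],[3.4,0,0,0,0]]
  ]
}}

```text
time_s: 1.85
position: [478.2, 69.2, 150.3]
tcp_rot: [0.785, 0.62, -0.0, 0.001]
ft_force: [-1.5, -1.0, -0.1]
finger_gap: 33.9
gripper_force: 0.0
```

Run:
```python
from h import *
import cv2
st(); c=r.calibration('wrist'); im=r.snapshot('wrist')
def px(L): return proj(c,T(CH,L)).round(0).astype(int)
for L in ([-130,55,92],[-130,-55,92],[-92,100,97],[-92,-100,97],[-97,-181,101],[-97,-161,101]):
    q=px([L])[0]; print(L,q); cv2.circle(im,tuple(int(v) for v in q),3,(0,0,255),1)
cv2.imwrite('pics/w1.png',im)
for x in line(T(CH,[[-130,0,76]])[0],8,-12.5,3.4): print(x,end=',')
```

```text
t 1.85 p [478.2  69.2 150.3] loc [-129.2   -4.   150.3] psi -13.37 F [-1.5 -1.  -0.1] gap 33.9 tilt [-0.001  0.    -1.   ]
[-130, 55, 92] [318 180]
[-130, -55, 92] [320 323]
[-92, 100, 97] [376 109]
[-92, -100, 97] [368 375]
[-97, -181, 101] [361 458]
[-97, -161, 101] [361 439]
[3.4, 0.02, 0.0, 0.93, -0.1],[3.4, 0.03, 0.01, 0.93, -0.1],[3.4, 0.02, -0.0, 0.93, -0.1],[3.4, 0.02, 0.0, 0.93, -0.1],[3.4, 0.02, 0.01, 0.93, -0.1],[3.4, 0.03, -0.0, 0.92, -0.1],[3.4, 0.02, 0.0, 0.93, -0.1],[3.4, 0.02, 0.01, 0.93, -0.1],
```

View pics/w1.png

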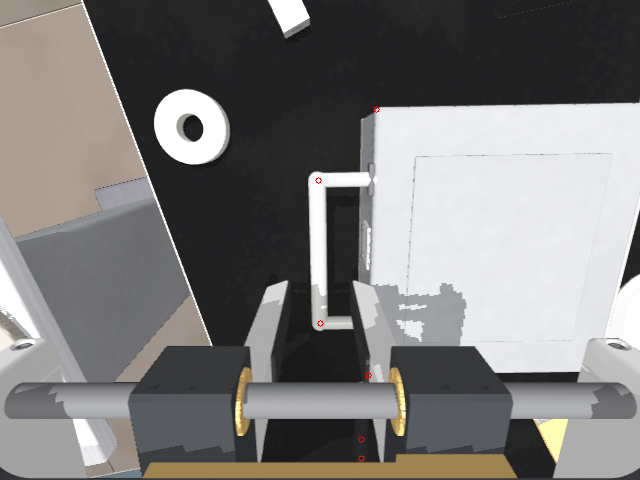

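The wrist view shows the bar along column 318–320, rows 180–323, and the lid corner at (376,109). Both sit on the model's red marks, so the chest pose is good to about 1 mm. Descending and gripping.

Call:
{"op": "jog_arm", "data": {
  "motion": [
    [[3.4,0.03,0,1.3,-0.2],[3.4,0.03,0,1.3,-0.2],[3.4,0.03,0,1.3,-0.2],[3.4,0.03,0,1.3,-0.1],[3.4,0.03,0,1.3,-0.1],[3.4,0.03,0,0.9,0],[2.0,0,0,0,0],[1.4,0,0,0,0],[0.8,0,0,0,0],[0.8,0,0,0,0],[0.8,0,0,0,0]]
  ]
}}

```text
time_s: 2.82
position: [478.5, 76.0, 77.3]
tcp_rot: [0.777, 0.629, 0.001, 0.0]
ft_force: [3.6, -0.3, -0.8]
finger_gap: 11.3
gripper_force: 30.0
```

Run:
```python
from h import *
st()
```

```text
t 2.82 p [478.5  76.   77.3] loc [-130.4    2.8   77.3] psi -12.0 F [ 3.6 -0.3 -0.8] gap 11.3 tilt [ 0.001  0.002 -1.   ]
```

```bash
cat >> h.py <<'E'
def bar(th): return np.array([90-220.06*np.cos(th+.0227),87+220.06*np.sin(th+.0227)])
E
python3 - <<'E'
from h import *
ths=np.concatenate([[0.01,.03],np.linspace(.055,1.15,34)])
prev=bar(0)
for i,t in enumerate(ths):
    b=bar(t); d=(b-prev)/10; s=np.round([d[0],-d[1]],2); prev=prev+10*np.array([s[0],-s[1]])
    print([0.8,0,*map(float,s),0],end=',\n' if i%12==11 else ',')
E
```

```text
[0.8, 0, 0.01, -0.22, 0],[0.8, 0, 0.01, -0.44, 0],[0.8, 0, 0.04, -0.55, 0],[0.8, 0, 0.07, -0.73, 0],[0.8, 0, 0.09, -0.72, 0],[0.8, 0, 0.12, -0.72, 0],[0.8, 0, 0.14, -0.72, 0],[0.8, 0, 0.16, -0.71, 0],[0.8, 0, 0.19, -0.7, 0],[0.8, 0, 0.21, -0.7, 0],[0.8, 0, 0.24, -0.69, 0],[0.8, 0, 0.25, -0.69, 0],
[0.8, 0, 0.28, -0.67, 0],[0.8, 0, 0.31, -0.67, 0],[0.8, 0, 0.32, -0.65, 0],[0.8, 0, 0.34, -0.65, 0],[0.8, 0, 0.37, -0.63, 0],[0.8, 0, 0.39, -0.62, 0],[0.8, 0, 0.41, -0.6, 0],[0.8, 0, 0.42, -0.59, 0],[0.8, 0, 0.45, -0.58, 0],[0.8, 0, 0.47, -0.56, 0],[0.8, 0, 0.48, -0.55, 0],[0.8, 0, 0.5, -0.53, 0],
[0.8, 0, 0.52, -0.51, 0],[0.8, 0, 0.54, -0.5, 0],[0.8, 0, 0.55, -0.48, 0],[0.8, 0, 0.57, -0.46, 0],[0.8, 0, 0.58, -0.44, 0],[0.8, 0, 0.6, -0.42, 0],[0.8, 0, 0.61, -0.4, 0],[0.8, 0, 0.62, -0.38, 0],[0.8, 0, 0.64, -0.36, 0],[0.8, 0, 0.64, -0.34, 0],[0.8, 0, 0.66, -0.31, 0],[0.8, 0, 0.67, -0.3, 0],
```

Call:
{"op": "jog_arm", "data": {
  "motion": [
    [[0.8,0,0.01,-0.22,0.3],[0.8,0,0.01,-0.44,0.2],[0.8,0,0.04,-0.55,0],[0.8,0,0.07,-0.73,0],[0.8,0,0.09,-0.72,0],[0.8,0,0.12,-0.72,0],[0.8,0,0.14,-0.72,0],[0.8,0,0.16,-0.71,0],[0.8,0,0.19,-0.7,0],[0.8,0,0.21,-0.7,0],[0.8,0,0.24,-0.69,0],[0.8,0,0.25,-0.69,0]]
  ]
}}

```text
time_s: 3.82
position: [494.3, 72.5, 153.6]
tcp_rot: [0.78, 0.626, 0.001, 0.001]
ft_force: [13.8, -2.0, -8.3]
finger_gap: 10.7
gripper_force: 30.0
```

```bash
cat >> h.py <<'E'
def lid():
    st(); o,p,M,psi=pose(); l=loc(p); F=o['ft_force']; c,s=np.cos(CH[2]),np.sin(CH[2])
    b=np.array([l[0]+.4,l[2]+15]); v=b-[90,87]; th=np.arctan2(v[1],-v[0])-.0227
    fx=c*F[0]+s*F[1]; print('lid',th.round(4),'R',np.hypot(*v).round(1),'Fx',fx.round(1),'Fz',F[2].round(1),'Ftan',(fx*np.sin(th)+F[2]*np.cos(th)).round(1),'Frad',(-fx*np.cos(th)+F[2]*np.sin(th)).round(1))
E
python3 -c "
from h import *
lid()"
```

```text
t 3.82 p [494.3  72.5 153.6] loc [-114.2    2.7  153.6] psi -12.53 F [13.8 -2.  -8.3] gap 10.7 tilt [ 0.001  0.003 -1.   ]
lid 0.3581 R 219.5 Fx 13.9 Fz -8.3 Ftan -2.9 Frad -15.9
```

Call:
{"op": "jog_arm", "data": {
  "motion": [
    [[0.8,0,0.38,-0.64,0],[0.8,0,0.36,-0.65,0],[0.8,0,0.32,-0.65,0],[0.8,0,0.34,-0.65,0],[0.8,0,0.37,-0.63,0],[0.8,0,0.39,-0.62,0]]
  ]
}}

```text
time_s: 4.32
position: [513.1, 68.2, 191.3]
tcp_rot: [0.78, 0.626, -0.001, -0.001]
ft_force: [-5.7, 5.1, -0.2]
finger_gap: 11.1
gripper_force: 30.0
```

```bash
python3 -c "
from h import *
lid()"
```

```text
t 4.32 p [513.1  68.2 191.3] loc [-94.9   2.6 191.3] psi -12.49 F [-5.7  5.1 -0.2] gap 11.1 tilt [ 0.    -0.002 -1.   ]
lid 0.5513 R 219.7 Fx -6.7 Fz -0.2 Ftan -3.7 Frad 5.6
```

Call:
{"op": "jog_arm", "data": {
  "motion": [
    [[0.8,0,0.39,-0.6,0],[0.8,0,0.41,-0.59,0],[0.8,0,0.44,-0.58,0],[0.8,0,0.47,-0.56,0],[0.8,0,0.48,-0.55,0],[0.8,0,0.5,-0.53,0],[0.8,0,0.52,-0.51,0],[0.8,0,0.54,-0.5,0]]
  ]
}}

```text
time_s: 4.98
position: [548.9, 60.4, 235.7]
tcp_rot: [0.78, 0.626, -0.001, -0.002]
ft_force: [-15.3, 4.8, 12.0]
finger_gap: 11.1
gripper_force: 30.0
```

```bash
python3 -c "
from h import *
lid()"
```

```text
t 4.98 p [548.9  60.4 235.7] loc [-58.3   2.7 235.7] psi -12.47 F [-15.3   4.8  12. ] gap 11.1 tilt [ 0.    -0.004 -1.   ]
lid 0.8133 R 220.6 Fx -16.0 Fz 12.0 Ftan -3.4 Frad 19.7
```

Call:
{"op": "jog_arm", "data": {
  "motion": [
    [[0.8,0,0.5,-0.53,0],[0.8,0,0.52,-0.51,0],[0.8,0,0.55,-0.48,0],[0.8,0,0.58,-0.44,0],[0.8,0,0.58,-0.43,0]]
  ]
}}

```text
time_s: 5.4
position: [577.5, 54.0, 259.3]
tcp_rot: [0.78, 0.626, -0.0, -0.0]
ft_force: [3.9, 3.8, -9.3]
finger_gap: 10.5
gripper_force: 30.0
```

```bash
python3 -c "
from h import *
lid()"
```

```text
t 5.4 p [577.5  54.  259.3] loc [-29.    2.7 259.3] psi -12.49 F [ 3.9  3.8 -9.3] gap 10.5 tilt [ 0. -0. -1.]
lid 0.9836 R 221.7 Fx 3.0 Fz -9.3 Ftan -2.6 Frad -9.4
```

```bash
cat >> h.py <<'E'
def arc(ths,R=221.3,gap=.8,zo=15):
    l=loc(pose()[1]); p=np.array([l[0]+.4,l[2]+zo]); 
    for t in ths:
        b=np.array([90-R*np.cos(t+.0227),87+R*np.sin(t+.0227)]); s=np.round([(b[0]-p[0])/10,-(b[1]-p[1])/10],2); p=p+10*np.array([s[0],-s[1]]); print([gap,0,*map(float,s),0],end=',')
    print()
E
python3 -c "
from h import *
arc(np.linspace(1.01,1.20,8)); arc(np.arange(1.207,1.28,.007))"
```

```text
[0.8, 0, 0.52, -0.28, 0],[0.8, 0, 0.52, -0.3, 0],[0.8, 0, 0.52, -0.28, 0],[0.8, 0, 0.54, -0.28, 0],[0.8, 0, 0.54, -0.25, 0],[0.8, 0, 0.55, -0.25, 0],[0.8, 0, 0.56, -0.22, 0],[0.8, 0, 0.56, -0.22, 0],
[0.8, 0, 4.45, -2.13, 0],[0.8, 0, 0.15, -0.05, 0],[0.8, 0, 0.15, -0.05, 0],[0.8, 0, 0.14, -0.05, 0],[0.8, 0, 0.15, -0.05, 0],[0.8, 0, 0.15, -0.04, 0],[0.8, 0, 0.15, -0.05, 0],[0.8, 0, 0.15, -0.05, 0],[0.8, 0, 0.14, -0.04, 0],[0.8, 0, 0.15, -0.04, 0],[0.8, 0, 0.15, -0.04, 0],
```

Call:
{"op": "jog_arm", "data": {
  "motion": [
    [[0.8,0,0.53,-0.26,0],[0.8,0,0.52,-0.29,0],[0.8,0,0.52,-0.28,0],[0.8,0,0.54,-0.28,0],[0.8,0,0.54,-0.25,0],[0.8,0,0.55,-0.25,0],[0.8,0,0.56,-0.22,0],[0.8,0,0.3,-0.12,0]]
  ]
}}

```text
time_s: 6.07
position: [617.4, 44.8, 279.0]
tcp_rot: [0.78, 0.626, 0.0, 0.0]
ft_force: [-4.0, 3.6, 5.6]
finger_gap: 11.1
gripper_force: 30.0
```

```bash
python3 -c "
from h import *
lid();arc(np.arange(1.205,1.28,.01))"
```

```text
t 6.07 p [617.4  44.8 279. ] loc [ 12.    2.4 279. ] psi -12.51 F [-4.   3.6  5.6] gap 11.1 tilt [-0.  0. -1.]
lid 1.1893 R 221.1 Fx -4.7 Fz 5.6 Ftan -2.3 Frad 6.9
[0.8, 0, 0.32, -0.14, 0],[0.8, 0, 0.21, -0.07, 0],[0.8, 0, 0.21, -0.08, 0],[0.8, 0, 0.21, -0.06, 0],[0.8, 0, 0.21, -0.07, 0],[0.8, 0, 0.21, -0.07, 0],[0.8, 0, 0.21, -0.06, 0],[0.8, 0, 0.21, -0.06, 0],
```

Call:
{"op": "jog_arm", "data": {
  "motion": [
    [[0.8,0,0.3,-0.14,0],[0.8,0,0.21,-0.08,0],[0.8,0,0.21,-0.08,0]]
  ]
}}

```text
time_s: 6.32
position: [623.8, 43.2, 281.4]
tcp_rot: [0.78, 0.626, -0.0, 0.0]
ft_force: [-1.7, 1.7, 0.8]
finger_gap: 11.0
gripper_force: 30.0
```

```bash
python3 -c "
from h import *
lid();arc(np.arange(1.235,1.28,.01))"
```

```text
t 6.32 p [623.8  43.2 281.4] loc [ 18.6   2.2 281.4] psi -12.51 F [-1.7  1.7  0.8] gap 11.0 tilt [-0. -0. -1.]
lid 1.221 R 221.1 Fx -2.0 Fz 0.8 Ftan -1.6 Frad 1.5
[0.8, 0, 0.29, -0.12, 0],[0.8, 0, 0.21, -0.06, 0],[0.8, 0, 0.21, -0.07, 0],[0.8, 0, 0.21, -0.06, 0],[0.8, 0, 0.22, -0.06, 0],
```

Call:
{"op": "jog_arm", "data": {
  "motion": [
    [[0.8,0,0.21,-0.08,0],[0.8,0,0.21,-0.07,0],[0.8,0,0.21,-0.07,0]]
  ]
}}

```text
time_s: 6.57
position: [629.9, 41.8, 283.6]
tcp_rot: [0.78, 0.626, -0.0, 0.0]
ft_force: [-1.4, 0.3, -1.6]
finger_gap: 11.2
gripper_force: 30.0
```

Call:
{"op": "jog_arm", "data": {
  "motion": [
    [[0.8,0,0.21,-0.07,0],[0.8,0,0.21,-0.06,0]]
  ]
}}

```text
time_s: 6.73
position: [634.1, 41.0, 285.0]
tcp_rot: [0.78, 0.626, -0.0, 0.0]
ft_force: [-1.6, -0.5, -0.2]
finger_gap: 11.2
gripper_force: 30.0
```

```bash
python3 -c "
from h import *
lid();arc(np.arange(1.285,1.36,.01))"
```

```text
t 6.73 p [634.1  41.  285. ] loc [ 29.1   2.2 285. ] psi -12.51 F [-1.6 -0.5 -0.2] gap 11.2 tilt [-0. -0. -1.]
lid 1.2712 R 221.4 Fx -1.5 Fz -0.2 Ftan -1.5 Frad 0.2
[0.8, 0, 0.3, -0.07, 0],[0.8, 0, 0.21, -0.06, 0],[0.8, 0, 0.22, -0.05, 0],[0.8, 0, 0.21, -0.06, 0],[0.8, 0, 0.22, -0.05, 0],[0.8, 0, 0.21, -0.04, 0],[0.8, 0, 0.22, -0.05, 0],[0.8, 0, 0.22, -0.04, 0],
```

Call:
{"op": "jog_arm", "data": {
  "motion": [
    [[0.8,0,0.2,-0.06,0],[0.8,0,0.2,-0.05,0]]
  ]
}}

```text
time_s: 6.9
position: [638.0, 40.1, 286.2]
tcp_rot: [0.78, 0.626, -0.0, 0.0]
ft_force: [-3.8, -1.0, 5.7]
finger_gap: 11.4
gripper_force: 30.0
```

Call:
{"op": "jog_arm", "data": {
  "motion": [
    [[0.8,0,0.2,-0.08,0],[0.8,0,0.2,-0.06,0],[0.8,0,0,0,0]]
  ]
}}

```text
time_s: 7.15
position: [642.1, 39.2, 287.4]
tcp_rot: [0.78, 0.626, -0.0, 0.0]
ft_force: [-1.0, -1.8, -1.2]
finger_gap: 11.3
gripper_force: 30.0
```

Call:
{"op": "jog_arm", "data": {
  "motion": [
    [[0.8,0,0.2,-0.05,0],[0.8,0,0.2,-0.05,0],[0.8,0,0,0,0]]
  ]
}}

```text
time_s: 7.4
position: [645.9, 38.3, 288.5]
tcp_rot: [0.78, 0.626, -0.0, 0.0]
ft_force: [-0.5, -2.6, -2.1]
finger_gap: 10.9
gripper_force: 30.0
```

Call:
{"op": "jog_arm", "data": {
  "motion": [
    [[0.8,0,0.2,-0.04,0],[0.8,0,0.2,-0.04,0],[0.8,0,0,0,0]]
  ]
}}

```text
time_s: 7.65
position: [649.9, 37.5, 289.4]
tcp_rot: [0.78, 0.626, 0.0, 0.0]
ft_force: [-1.8, -4.1, -1.5]
finger_gap: 11.1
gripper_force: 30.0
```

Call:
{"op": "jog_arm", "data": {
  "motion": [
    [[0.8,-0.02,0.2,-0.03,0],[0.8,-0.02,0.2,-0.04,0],[0.8,0,0,0,0]]
  ]
}}

```text
time_s: 7.9
position: [654.0, 36.5, 290.2]
tcp_rot: [0.78, 0.626, 0.0, 0.0]
ft_force: [1.6, -1.8, 0.5]
finger_gap: 10.8
gripper_force: 30.0
```

Run:
```python
from h import *
import cv2
lid()
im=r.snapshot('top'); c=r.calibration('top')
for P in ([29,-161,110],[29,-181,110],[29,-125,110],[-30,-115,45]):
    q=proj(c,T(CH,[P]))[0]; print(P,((q-[300,190])*7).round())
cv2.imwrite('pics/t2.png',cv2.resize(im[190:270,300:410],None,fx=7,fy=7,interpolation=cv2.INTER_CUBIC))
```

```text
t 7.9 p [654.   36.5 290.2] loc [ 49.5   2.2 290.2] psi -12.49 F [ 1.6 -1.8  0.5] gap 10.8 tilt [ 0.     0.001 -1.   ]
lid 1.3664 R 221.9 Fx 1.9 Fz 0.5 Ftan 2.0 Frad 0.1
[29, -161, 110] [606. 374.]
[29, -181, 110] [665. 386.]
[29, -125, 110] [501. 351.]
[-30, -115, 45] [418. 522.]
```

View pics/t2.png

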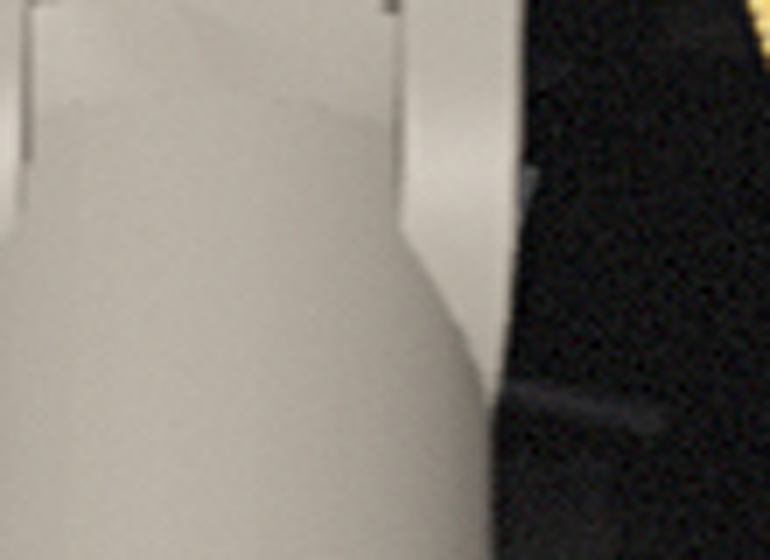

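```bash
cat >> h.py <<'E'
def foot(s): return np.array([-30+s*np.cos(np.radians(57)),45+s*np.sin(np.radians(57))])
def pin(th,ph=.057): return np.array([90-100*np.cos(th+ph),87+100*np.sin(th+ph)])
def knee(th,s,sign=1,ph=.057): # sign 1 = front
    f=foot(s);d=pin(th,ph)-f;D=np.hypot(*d);h=np.sqrt(max(88**2-D*D/4,0));n=np.array([-d[1],d[0]])/D
    return f+d/2+sign*n*h, D
E
python3 - <<'E'
from h import *
c=r.calibration('top')
print(knee(0,0),knee(0,-6),knee(0,6))
for s in(-6,-4,-2,0,2,4,6):
    for th in (1.355,1.375):
        k,D=knee(th,s); q=proj(c,T(CH,[[k[0],-181,k[1]]]))[0]; print(s,th,k.round(1),round(D,1),((q-[300,190])*7).round())
E
```

```text
(array([-97.38651823, 101.59555778]), np.float64(51.7833778065639)) (array([-97.52635965, 100.09153195]), np.float64(57.700233901783335)) (array([-97.27374768, 102.64271837]), np.float64(45.8881187432451))
-6 1.355 [ 20.5 112.9] 181.1 [661. 411.]
-6 1.375 [ 21.4 113. ] 182.5 [662. 408.]
-4 1.355 [ 21.  113.7] 179.1 [662. 409.]
-4 1.375 [ 22.  113.8] 180.5 [663. 406.]
-2 1.355 [ 21.5 114.5] 177.1 [663. 407.]
-2 1.375 [ 22.5 114.7] 178.5 [663. 404.]
0 1.355 [ 15.  120.6] 175.1 [662. 425.]
0 1.375 [ 23.1 115.5] 176.5 [664. 402.]
2 1.355 [  9.9 125.7] 173.1 [661. 440.]
2 1.375 [ 14.6 123.2] 174.5 [663. 426.]
4 1.355 [  6.7 129.3] 171.1 [661. 449.]
4 1.375 [ 10.3 127.7] 172.5 [662. 438.]
6 1.355 [  4.2 132.4] 169.1 [661. 456.]
6 1.375 [  7.4 131.2] 170.5 [662. 446.]
```

The knob tip is visible at (660,420) in the crop. The locked position would be about row 386, so the knee is nearly straight but not over yet. I continue in small steps.

Call:
{"op": "jog_arm", "data": {
  "motion": [
    [[0.8,0,0.1,-0.02,0],[0.8,0,0.1,-0.02,0],[0.8,0,0,0,0]]
  ]
}}

```text
time_s: 8.2
position: [655.2, 36.3, 290.4]
tcp_rot: [0.78, 0.626, -0.0, -0.0]
ft_force: [-2.8, -1.7, 2.2]
finger_gap: 10.9
gripper_force: 30.0
```

```bash
cat >> h.py <<'E'
def knobpix():
    im=r.snapshot('top')[190:270,300:410].astype(float).mean(2)
    import cv2
    b=cv2.GaussianBlur(im,(0,0),1)
    return [int(b[45:68,j].argmax()+45) for j in range(76,93,2)], [round(float(b[45:68,j].max()-np.median(b[45:68,j])),1) for j in range(76,93,2)]
E
python3 -c "
from h import *
lid(); print(knobpix())"
```

```text
t 8.2 p [655.2  36.3 290.4] loc [ 50.7   2.2 290.4] psi -12.49 F [-2.8 -1.7  2.2] gap 10.9 tilt [ 0. -0. -1.]
lid 1.3721 R 221.8 Fx -2.4 Fz 2.2 Ftan -1.9 Frad 2.7
([51, 51, 52, 52, 52, 53, 53, 54, 54], [20.2, 20.9, 19.7, 20.7, 18.6, 18.8, 19.7, 19.1, 19.0])
```

The knob jumped about 6 px back, to the predicted locked position. I ease off slightly to check that the stay carries the lid, then release.

Call:
{"op": "jog_arm", "data": {
  "motion": [
    [[0.8,0,-0.1,0.02,0],[0.8,0,-0.1,0.02,0],[0.8,0,0,0,0]]
  ]
}}

```text
time_s: 8.5
position: [653.4, 36.7, 290.1]
tcp_rot: [0.78, 0.626, 0.0, 0.0]
ft_force: [0.6, -1.2, 1.5]
finger_gap: 11.0
gripper_force: 30.0
```

```bash
python3 -c "
from h import *
lid(); print(knobpix())"
```

```text
t 8.5 p [653.4  36.7 290.1] loc [ 48.8   2.2 290.1] psi -12.49 F [ 0.6 -1.2  1.5] gap 11.0 tilt [ 0.  0. -1.]
lid 1.3633 R 221.9 Fx 0.8 Fz 1.5 Ftan 1.1 Frad 1.2
([51, 51, 52, 52, 52, 53, 53, 54, 54], [20.0, 21.0, 20.3, 18.4, 18.0, 20.6, 19.4, 19.0, 18.6])
```

Call:
{"op": "jog_arm", "data": {
  "motion": [
    [[1.3,0,0,0,0],[1.6,0,0,0,0],[2.0,0,0,0,0],[2.4,0,0,0,0],[2.4,0,0,0,0]]
  ]
}}

```text
time_s: 8.97
position: [653.3, 36.6, 289.8]
tcp_rot: [0.78, 0.626, -0.0, -0.0]
ft_force: [-0.5, 0.5, 0.4]
finger_gap: 23.7
gripper_force: 0.0
```

Run:
```python
from h import *
lid(); print(knobpix())
# up, then to above block
p=pose()[1]
for x in rows([p+[0,0,20],p+[0,0,40]],-12.5,3.0): print(x,end=',')
```

```text
t 8.97 p [653.3  36.6 289.8] loc [ 48.8   2.1 289.8] psi -12.49 F [-0.5  0.5  0.4] gap 23.7 tilt [-0. -0. -1.]
lid 1.3627 R 221.6 Fx -0.6 Fz 0.4 Ftan -0.5 Frad 0.5
([51, 51, 52, 52, 52, 53, 53, 54, 54], [20.5, 21.0, 18.9, 19.8, 20.6, 20.7, 21.4, 19.0, 20.2])
[3.0, 0.0, 0.0, -2.0, 0.0],[3.0, 0.0, 0.0, -2.0, 0.0],
```

Run:
```python
from h import *
p=pose()[1]; up=p+[0,0,40]; g=np.array([474.2,350.5,60.])
pts=[p+[0,0,20],up]; m=up+(g-up)*.25; m[2]=up[2]
pts+=[up+(m-up)*i/4 for i in (1,2,3,4)]+[m+(g-m)*i/12 for i in range(1,13)]
for i,x in enumerate(rows(pts[:2],-12.5,3.0)+rows(pts[2:],72.9,6.0,p0=up)): print(x,end=',\n' if i%6==5 else ',')
```

```text
[3.0, 0.0, 0.0, -2.0, 0.0],[3.0, 0.0, 0.0, -2.0, 0.0],[6.0, 1.67, -1.52, -0.0, -5.3],[6.0, 1.81, -1.35, -0.0, -5.3],[6.0, 1.92, -1.19, -0.0, -5.3],[6.0, 2.03, -1.0, -0.0, -5.3],
[6.0, 2.11, -0.81, 2.25, -5.3],[6.0, 2.17, -0.61, 2.25, -5.3],[6.0, 2.22, -0.41, 2.25, -5.3],[6.0, 2.25, -0.2, 2.25, -5.3],[6.0, 2.26, 0.01, 2.25, -5.3],[6.0, 2.25, 0.22, 2.24, -5.3],
[6.0, 2.22, 0.42, 2.25, -5.3],[6.0, 2.17, 0.63, 2.25, -5.3],[6.0, 2.1, 0.82, 2.25, -5.3],[6.0, 2.02, 1.02, 2.25, -5.3],[6.0, 1.92, 1.19, 2.25, -5.3],[6.0, 1.79, 1.37, 2.25, -5.3],
```

Call:
{"op": "jog_arm", "data": {
  "motion": [
    [[2.4,0,0,-2.0,0],[2.4,0,0,-2.0,0],[6,1.65,-1.5,0,-5.3],[6,1.8,-1.35,0,-5.3],[6,1.9,-1.2,0,-5.3],[6,2.05,-1.0,0,-5.3],[6,2.1,-0.8,2.25,-5.3],[6,2.15,-0.6,2.25,-5.3],[6,2.2,-0.4,2.25,-5.3],[6,2.25,-0.2,2.25,-5.3],[6,2.25,0,2.25,-5.3],[6,2.25,0.2,2.25,-5.3]]
  ]
}}

```text
time_s: 10.02
position: [541.0, 232.6, 194.1]
tcp_rot: [0.417, 0.909, 0.0, 0.0]
ft_force: [0.7, -0.4, 0.0]
finger_gap: 59.8
gripper_force: 0.0
```

Call:
{"op": "jog_arm", "data": {
  "motion": [
    [[6,2.2,0.4,2.25,-5.3],[6,2.15,0.6,2.25,-5.3],[6,2.1,0.8,2.25,-5.3],[6,2.0,1.0,2.25,-5.3],[6,1.9,1.2,2.25,-5.3],[6,1.8,1.35,2.0,-5.3],[6,0,0,0,0]]
  ]
}}

```text
time_s: 10.6
position: [470.1, 351.2, 58.7]
tcp_rot: [0.148, 0.989, -0.001, -0.002]
ft_force: [-1.1, -1.1, 0.1]
finger_gap: 59.8
gripper_force: 0.0
```

Run:
```python
from h import *
import cv2
st(); print(knobpix()); c=r.calibration('wrist'); im=r.snapshot('wrist')
for P in T([474.2,350.5,-.299],[[30,17,24],[30,-17,24],[-30,-17,24],[-30,17,24]]):
    q=proj(c,[P])[0]; cv2.circle(im,tuple(int(v) for v in q),3,(0,0,255),1)
cv2.imwrite('pics/w2.png',im)
for x in line([474.2,350.5,8],4,72.9,6): print(x,end=',')
```

```text
t 10.6 p [470.1 351.2  58.7] loc [-198.2  269.6   58.7] psi 72.93 F [-1.1 -1.1  0.1] gap 59.8 tilt [ 0.004 -0.003 -1.   ]
([51, 51, 52, 52, 52, 53, 53, 54, 54], [31.2, 32.2, 30.1, 30.1, 28.5, 30.1, 29.9, 29.5, 30.7])
[6, 0.0, 0.05, 1.34, -0.1],[6, 0.01, 0.06, 1.35, -0.1],[6, 0.0, 0.05, 1.34, -0.1],[6, 0.01, 0.05, 1.34, -0.1],
```

View pics/w2.png

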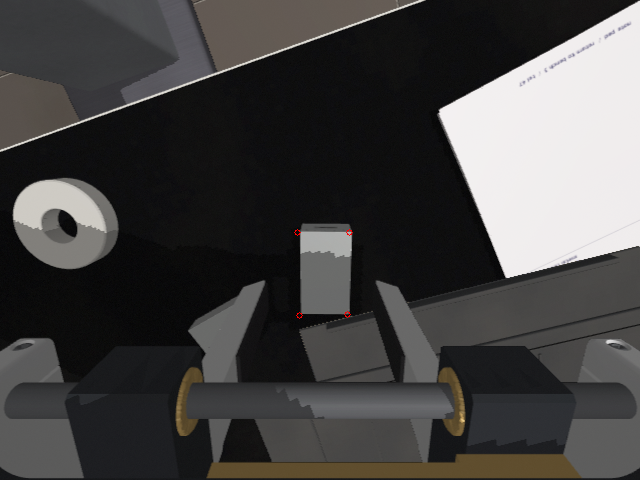

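The block sits at columns 300–351, rows 233–314, about 2 px right of the model marks. I add roughly 1.4 mm along tool y and descend to grip.

Call:
{"op": "jog_arm", "data": {
  "motion": [
    [[6,0,0.1,1.35,0],[6,0,0.1,1.35,0],[6,0,0.1,1.35,0],[6,0,0.05,1.0,0],[6,0,0,0.4,0],[4,0,0,0,0],[3,0,0,0,0],[3,0,0,0,0],[3,0,0,0,0],[3,0,0,0,0]]
  ]
}}

```text
time_s: 11.53
position: [475.8, 351.8, 8.5]
tcp_rot: [0.154, 0.988, 0.0, 0.0]
ft_force: [0.7, -1.5, 2.4]
finger_gap: 33.7
gripper_force: 30.0
```

Run:
```python
from h import *
st(); p=pose()[1]; up=p+[0,0,150]; g=T(CH,[[-38,12,150]])[0]
P=[p+[0,0,3],p+[0,0,15],p+[0,0,45],p+[0,0,80],p+[0,0,115],up]
for i,x in enumerate(rows(P,72.9,3)): print(x,end=',')
print()
for i,x in enumerate(rows([up+(g-up)*i/11 for i in range(1,12)],77.5,3,p0=up)): print(x,end=',')
print(g)
```

```text
t 11.53 p [475.8 351.8   8.5] loc [-192.7  271.4    8.5] psi 72.3 F [ 0.7 -1.5  2.4] gap 33.7 tilt [-0.     0.001 -1.   ]
[3, 0.0, 0.0, -0.3, -0.1],[3, 0.0, 0.0, -1.2, -0.1],[3, 0.0, 0.0, -3.0, -0.1],[3, 0.0, 0.0, -3.5, -0.1],[3, 0.0, 0.0, -3.5, -0.1],[3, 0.0, 0.0, -3.5, -0.1],
[3, -1.61, -2.22, 0.08, -0.5],[3, -1.6, -2.24, 0.08, -0.5],[3, -1.57, -2.25, 0.07, -0.5],[3, -1.56, -2.26, 0.08, -0.5],[3, -1.54, -2.27, 0.08, -0.5],[3, -1.51, -2.29, 0.08, -0.5],[3, -1.5, -2.31, 0.07, -0.5],[3, -1.47, -2.31, 0.08, -0.5],[3, -1.46, -2.33, 0.08, -0.5],[3, -1.43, -2.34, 0.08, -0.5],[3, -1.42, -2.35, 0.07, -0.5],[570.70069628  65.0448751  150.        ]
```

Only 15 mm of finger overlaps the block, so I regrip 4 mm lower.

Call:
{"op": "jog_arm", "data": {
  "motion": [
    [[4.4,0,0,0,0],[4.4,0,0,0.25,0],[4.4,0,0,0.2,0],[4.4,0,0,0,0],[3,0,0,0,0],[3,0,0,0,0],[3,0,0,0,0],[3,0,0,0,0]]
  ]
}}

```text
time_s: 12.2
position: [475.5, 351.5, 3.4]
tcp_rot: [0.154, 0.988, -0.0, -0.0]
ft_force: [0.5, 0.5, -3.0]
finger_gap: 33.9
gripper_force: 30.0
```

Call:
{"op": "jog_arm", "data": {
  "motion": [
    [[3,0,0,-0.3,0],[3,0,0,-1.2,0],[3,0,0,-3,0],[3,0,0,-3.5,0],[3,0,0,-3.5,0],[3,0,0,-3.5,0]]
  ]
}}

```text
time_s: 12.7
position: [475.1, 351.0, 155.9]
tcp_rot: [0.154, 0.988, -0.0, -0.0]
ft_force: [2.0, 0.6, -4.5]
finger_gap: 34.3
gripper_force: 30.0
```

Run:
```python
from h import *
st(); print(knobpix()); up=pose()[1]; g=T(CH,[[-38,12,150]])[0]
for i,x in enumerate(rows([up+(g-up)*i/12 for i in range(1,13)],77.5,3,p0=up)): print(x,end=',')
```

```text
t 12.7 p [475.1 351.  155.9] loc [-193.2  270.5  155.9] psi 72.28 F [ 2.   0.6 -4.5] gap 34.3 tilt [ 0. -0. -1.]
([51, 51, 52, 52, 53, 53, 53, 54, 54], [32.0, 33.2, 31.3, 32.1, 28.9, 31.0, 28.6, 28.9, 29.4])
[3, -1.47, -2.05, 0.11, -0.4],[3, -1.45, -2.06, 0.1, -0.4],[3, -1.44, -2.07, 0.11, -0.4],[3, -1.43, -2.08, 0.11, -0.4],[3, -1.41, -2.09, 0.11, -0.4],[3, -1.4, -2.1, 0.1, -0.4],[3, -1.38, -2.11, 0.11, -0.4],[3, -1.36, -2.12, 0.11, -0.4],[3, -1.36, -2.13, 0.11, -0.4],[3, -1.33, -2.13, 0.1, -0.4],[3, -1.32, -2.15, 0.11, -0.4],[3, -1.31, -2.16, 0.11, -0.4],
```

Call:
{"op": "jog_arm", "data": {
  "motion": [
    [[3,-1.47,-2.05,0.1,-0.4],[3,-1.45,-2.06,0.1,-0.4],[3,-1.44,-2.07,0.1,-0.4],[3,-1.43,-2.08,0.1,-0.4],[3,-1.41,-2.09,0.1,-0.4],[3,-1.4,-2.1,0.1,-0.4],[3,-1.38,-2.11,0.1,-0.4],[3,-1.36,-2.12,0.1,-0.4],[3,-1.36,-2.13,0.1,-0.4],[3,-1.33,-2.13,0.1,-0.4],[3,-1.32,-2.15,0.1,-0.4],[3,-1.3,-2.15,0.1,-0.4]]
  ]
}}

```text
time_s: 13.75
position: [568.6, 62.5, 142.1]
tcp_rot: [0.112, 0.994, 0.0, 0.0]
ft_force: [0.4, 0.6, -3.7]
finger_gap: 33.5
gripper_force: 30.0
```

Call:
{"op": "jog_arm", "data": {
  "motion": [
    [[3,0,0,0,0],[3,0,0,1.5,0],[3,0,0,2.5,0],[3,0,0,2.5,0],[3,0,0,2.5,0],[3,0,0,2,0],[3,0,0,0.8,0],[3,0,0,0,0]]
  ]
}}

```text
time_s: 14.42
position: [567.3, 63.6, 22.3]
tcp_rot: [0.112, 0.994, -0.0, -0.001]
ft_force: [-0.2, -0.6, -4.6]
finger_gap: 33.5
gripper_force: 30.0
```

Run:
```python
from h import *
st(); print(knobpix())
```

```text
t 14.42 p [567.3  63.6  22.3] loc [-41.    9.9  22.3] psi 77.1 F [-0.2 -0.6 -4.6] gap 33.5 tilt [ 0.003 -0.001 -1.   ]
([51, 51, 52, 52, 53, 53, 53, 54, 54], [22.4, 30.6, 37.0, 37.8, 34.9, 31.7, 30.3, 31.5, 29.0])
```

Call:
{"op": "jog_arm", "data": {
  "motion": [
    [[3,0,0,0.4,0],[3,0,0,0.3,0],[3,0,0,0.2,0],[3,0,0,0.15,0],[3,0,0,0.1,0],[3,0,0,0,0]]
  ]
}}

```text
time_s: 14.97
position: [568.5, 63.8, 12.0]
tcp_rot: [0.112, 0.994, 0.0, 0.0]
ft_force: [1.0, 0.1, -4.2]
finger_gap: 33.6
gripper_force: 30.0
```

Call:
{"op": "jog_arm", "data": {
  "motion": [
    [[3,0,0,0.1,0],[3,0,0,0.1,0],[3,0,0,0.05,0],[3,0,0,0,0]]
  ]
}}

```text
time_s: 15.3
position: [568.5, 63.7, 9.4]
tcp_rot: [0.112, 0.994, -0.0, -0.0]
ft_force: [-0.3, -0.3, -3.1]
finger_gap: 33.6
gripper_force: 30.0
```

Call:
{"op": "jog_arm", "data": {
  "motion": [
    [[3,0,0,0.05,0],[3,0,0,0.04,0],[3,0,0,0,0]]
  ]
}}

```text
time_s: 15.55
position: [568.6, 63.7, 9.3]
tcp_rot: [0.112, 0.994, 0.0, 0.0]
ft_force: [-6.3, -1.0, 12.8]
finger_gap: 33.7
gripper_force: 30.0
```

Call:
{"op": "jog_arm", "data": {
  "motion": [
    [[3.6,0,0,0,0],[4.2,0,0,0,0],[5,0,0,0,0],[5,0,0,0,0],[5,0,0,-0.5,0],[5,0,0,-2,0],[5,0,0,-3,0],[5,0,0,-3,0],[5,0,0,-3,0],[5,0,0,-3,0],[5,0,0,-1,0]]
  ]
}}

```text
time_s: 16.47
position: [570.2, 63.8, 168.1]
tcp_rot: [0.113, 0.994, 0.001, 0.002]
ft_force: [-0.4, -0.2, 1.1]
finger_gap: 49.9
gripper_force: 0.0
```

Run:
```python
from h import *
import cv2
st(); im=r.snapshot('wrist'); cv2.imwrite('pics/w3.png',im)
p=pose()[1]; a=T(CH,[[-65,-164,165]])[0]; b=T(CH,[[29,-164,165]])[0]
for i,x in enumerate(rows([p+(a-p)*i/13 for i in range(1,14)],-12.5,3.4)+rows([a+(b-a)*i/4 for i in range(1,5)],-12.5,3.4,p0=a,psi0=-12.5)): print(x,end=',\n' if i%6==5 else ',')
```

```text
t 16.47 p [570.2  63.8 168.1] loc [-38.3  10.7 168.1] psi 77.07 F [-0.4 -0.2  1.1] gap 49.9 tilt [-0.004  0.002 -1.   ]
[3.4, 0.2, -1.35, 0.02, 6.9],[3.4, 0.03, -1.36, 0.03, 6.9],[3.4, -0.13, -1.35, 0.02, 6.9],[3.4, -0.29, -1.33, 0.03, 6.9],[3.4, -0.45, -1.29, 0.02, 6.9],[3.4, -0.6, -1.22, 0.03, 6.9],
[3.4, -0.74, -1.14, 0.02, 6.9],[3.4, -0.87, -1.05, 0.03, 6.9],[3.4, -1.0, -0.93, 0.02, 6.9],[3.4, -1.09, -0.8, 0.03, 6.9],[3.4, -1.19, -0.67, 0.02, 6.9],[3.4, -1.26, -0.52, 0.03, 6.9],
[3.4, -1.31, -0.37, 0.02, 6.9],[3.4, -0.0, 2.35, -0.0, -0.0],[3.4, -0.0, 2.35, -0.0, -0.0],[3.4, -0.0, 2.35, -0.0, -0.0],[3.4, -0.0, 2.35, -0.0, -0.0],
```

View pics/w3.png

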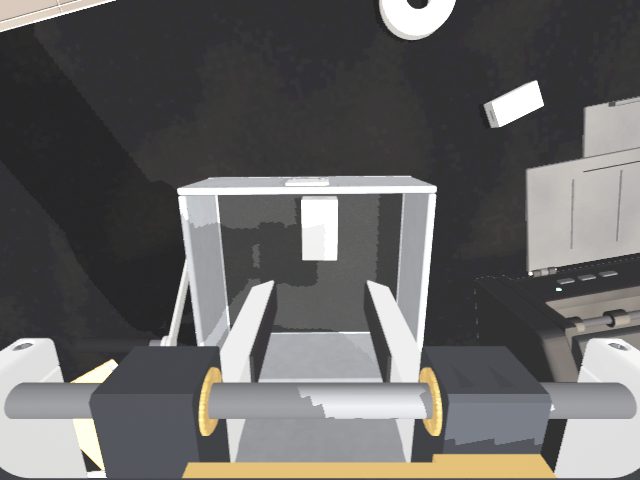

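The wrist view shows the block lying flat on the chest floor at columns 302–337, rows 197–260. Next is the knob.

Call:
{"op": "jog_arm", "data": {
  "motion": [
    [[3.4,0.2,-1.35,0.02,6.9],[3.4,0,-1.35,0.03,6.9],[3.4,-0.13,-1.35,0.02,6.9],[3.4,-0.3,-1.33,0.03,6.9],[3.4,-0.45,-1.3,0.02,6.9],[3.4,-0.6,-1.2,0.03,6.9],[3.4,-0.75,-1.15,0.02,6.9],[3.4,-0.87,-1.05,0.03,6.9],[3.4,-1.0,-0.93,0.02,6.9],[3.4,-1.1,-0.8,0.03,6.9],[3.4,-1.2,-0.67,0.02,6.9],[3.4,-1.25,-0.52,0.03,6.9]]
  ]
}}

```text
time_s: 17.52
position: [509.2, -89.3, 160.1]
tcp_rot: [0.743, 0.669, -0.0, -0.0]
ft_force: [0.7, -0.4, -0.8]
finger_gap: 34.0
gripper_force: 0.0
```

Call:
{"op": "jog_arm", "data": {
  "motion": [
    [[3.4,-1.3,-0.37,0.02,6.9],[3.4,0,0.8,0,0],[3.4,0,2.35,0,0],[3.4,0,2.35,0,0],[3.4,0,2.35,0,0],[3.4,0,1.5,0,0],[3.4,0,0,0,0]]
  ]
}}

```text
time_s: 18.1
position: [598.5, -121.8, 159.4]
tcp_rot: [0.78, 0.626, -0.0, 0.0]
ft_force: [-1.4, 0.9, 0.1]
finger_gap: 33.9
gripper_force: 0.0
```

Run:
```python
from h import *
import cv2
st(); c=r.calibration('wrist'); im=r.snapshot('wrist')
for P in ([29,-181,110],[29,-125,110],[29,-161,110]):
    q=proj(c,T(CH,[P]))[0]; print(P,q.round()); cv2.circle(im,tuple(int(v) for v in q),3,(0,0,255),1)
cv2.imwrite('pics/w4.png',im)
```

```text
t 18.1 p [ 598.5 -121.8  159.4] loc [  29.6 -164.4  159.4] psi -12.46 F [-1.4  0.9  0.1] gap 33.9 tilt [-0.001  0.    -1.   ]
[29, -181, 110] [319. 287.]
[29, -125, 110] [319. 211.]
[29, -161, 110] [319. 261.]
```

View pics/w4.png

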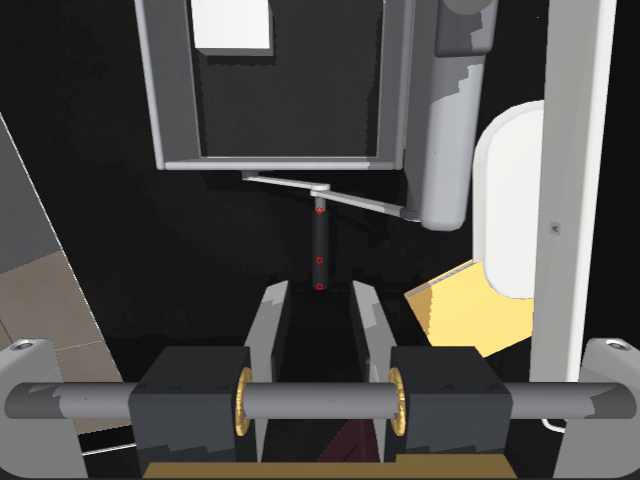

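The knob lies at column 319, rows 210–289, exactly on the locked prediction and between the fingers. Descending and gripping.

Call:
{"op": "jog_arm", "data": {
  "motion": [
    [[3.4,0,0,1.5,0],[3.4,0,0,1.5,0],[3.4,0,0,1.5,0],[3.4,0,-0.05,1.4,0],[3.4,0,0,0.5,0],[2.2,0,0,0,0],[1.6,0,0,0,0],[0.8,0,0,0,0],[0.8,0,0,0,0],[0.8,0,0,0,0]]
  ]
}}

```text
time_s: 18.98
position: [597.2, -122.0, 97.7]
tcp_rot: [0.78, 0.625, 0.001, 0.001]
ft_force: [5.2, -1.7, 1.5]
finger_gap: 11.1
gripper_force: 30.0
```

```bash
cat >> h.py <<'E'
def kn(s=0.5,xo=0.,zo=15.):
    st(); o,p,M,psi=pose(); l=loc(p); F=o['ft_force']; c,sn=np.cos(CH[2]),np.sin(CH[2]); fx=c*F[0]+sn*F[1]
    v=np.array([l[0]+xo,l[2]+zo])-foot(s); a=np.arctan2(v[1],v[0]); 
    print('ang',np.degrees(a).round(1),'R',np.hypot(*v).round(1),'Ftan(front+)',(-fx*np.sin(a)+F[2]*np.cos(a)).round(1),'Frad',(fx*np.cos(a)+F[2]*np.sin(a)).round(1)); return a
def karc(degs,a0,R=88):
    # relative steps on circle from angle a0 (deg)
    pr=np.array([R*np.cos(np.radians(a0)),R*np.sin(np.radians(a0))]);pr0=pr
    for d in degs:
        q=R*np.array([np.cos(np.radians(d)),np.sin(np.radians(d))]); s=np.round([(q[0]-pr[0])/10,-(q[1]-pr[1])/10],2); pr=pr+10*np.array([s[0],-s[1]]); print([.8,0,*map(float,s),0],end=',')
    print()
E
python3 - <<'E'
from h import *
for s in (0,1,2): print(s,foot(s),knee(0,s)[0].round(1))
a=np.degrees(kn()); karc(np.arange(a+1,a+20,1.),a)
# lid angle vs knee angle, s=.5
from scipy.optimize import brentq
f=foot(.5)
for th in (1.36,1.3,1.2,1,.8,.6,.4,.2,.1,.05,0):
    k,D=knee(th,.5); print(th,np.degrees(np.arctan2(*(k-f)[::-1])).round(1),end=' | ')
E
```

```text
0 [-30.  45.] [-97.4 101.6]
1 [-29.45536096  45.83867057] [-97.4 101.8]
2 [-28.91072193  46.67734114] [-97.3 102. ]
t 18.98 p [ 597.2 -122.    97.7] loc [  28.3 -164.8   97.7] psi -12.59 F [ 5.2 -1.7  1.5] gap 11.1 tilt [ 0.     0.004 -1.   ]
ang 49.2 R 88.9 Ftan(front+) -3.1 Frad 4.7
[0.8, 0, -0.12, -0.1, 0],[0.8, 0, -0.12, -0.1, 0],[0.8, 0, -0.12, -0.09, 0],[0.8, 0, -0.12, -0.09, 0],[0.8, 0, -0.12, -0.1, 0],[0.8, 0, -0.13, -0.08, 0],[0.8, 0, -0.12, -0.09, 0],[0.8, 0, -0.13, -0.09, 0],[0.8, 0, -0.13, -0.08, 0],[0.8, 0, -0.13, -0.08, 0],[0.8, 0, -0.14, -0.07, 0],[0.8, 0, -0.13, -0.08, 0],[0.8, 0, -0.14, -0.07, 0],[0.8, 0, -0.13, -0.07, 0],[0.8, 0, -0.14, -0.07, 0],[0.8, 0, -0.14, -0.07, 0],[0.8, 0, -0.14, -0.06, 0],[0.8, 0, -0.14, -0.06, 0],[0.8, 0, -0.14, -0.06, 0],
1.36 59.6 | 1.3 68.9 | 1.2 79.1 | 1 94.8 | 0.8 108.0 | 0.6 119.6 | 0.4 129.7 | 0.2 137.3 | 0.1 139.6 | 0.05 140.2 | 0 140.2 |
```

Call:
{"op": "jog_arm", "data": {
  "motion": [
    [[0.8,0,-0.12,-0.1,0],[0.8,0,-0.12,-0.1,0],[0.8,0,-0.12,-0.09,0],[0.8,0,-0.12,-0.09,0],[0.8,0,-0.12,-0.1,0],[0.8,0,-0.13,-0.08,0]]
  ]
}}

```text
time_s: 19.48
position: [589.9, -120.3, 103.2]
tcp_rot: [0.78, 0.625, 0.001, 0.001]
ft_force: [5.7, -2.2, 2.0]
finger_gap: 11.3
gripper_force: 30.0
```

Run:
```python
from h import *
a=np.degrees(kn())
```

```text
t 19.48 p [ 589.9 -120.3  103.2] loc [  20.9 -164.8  103.2] psi -12.59 F [ 5.7 -2.2  2. ] gap 11.3 tilt [ 0.     0.003 -1.   ]
ang 55.2 R 88.6 Ftan(front+) -3.8 Frad 5.1
```

Run:
```python
from h import *
karc(55.2+np.cumsum([1,1,1,1,1.5,1.5,1.5,1.5,1.5,1.5,1.5,1.5]),55.2)
```

```text
[0.8, 0, -0.13, -0.09, 0],[0.8, 0, -0.13, -0.08, 0],[0.8, 0, -0.13, -0.08, 0],[0.8, 0, -0.13, -0.08, 0],[0.8, 0, -0.2, -0.12, 0],[0.8, 0, -0.2, -0.11, 0],[0.8, 0, -0.2, -0.1, 0],[0.8, 0, -0.21, -0.1, 0],[0.8, 0, -0.21, -0.1, 0],[0.8, 0, -0.21, -0.08, 0],[0.8, 0, -0.22, -0.09, 0],[0.8, 0, -0.22, -0.07, 0],
```

Call:
{"op": "jog_arm", "data": {
  "motion": [
    [[0.8,0,-0.13,-0.08,0],[0.8,0,-0.13,-0.08,0],[0.8,0,-0.13,-0.08,0],[0.8,0,-0.13,-0.08,0],[0.8,0,-0.2,-0.11,0],[0.8,0,-0.2,-0.11,0]]
  ]
}}

```text
time_s: 19.98
position: [580.4, -118.2, 108.4]
tcp_rot: [0.78, 0.625, 0.001, 0.001]
ft_force: [5.1, -0.8, 3.8]
finger_gap: 11.0
gripper_force: 30.0
```

Run:
```python
from h import *
a=np.degrees(kn()); karc(a+np.arange(1.5,18.1,1.5),a)
```

```text
t 19.98 p [ 580.4 -118.2  108.4] loc [  11.2 -164.8  108.4] psi -12.6 F [ 5.1 -0.8  3.8] gap 11.0 tilt [ 0.     0.002 -1.   ]
ang 62.3 R 88.1 Ftan(front+) -2.8 Frad 5.8
[0.8, 0, -0.21, -0.1, 0],[0.8, 0, -0.2, -0.1, 0],[0.8, 0, -0.21, -0.1, 0],[0.8, 0, -0.22, -0.08, 0],[0.8, 0, -0.21, -0.09, 0],[0.8, 0, -0.22, -0.07, 0],[0.8, 0, -0.22, -0.07, 0],[0.8, 0, -0.22, -0.07, 0],[0.8, 0, -0.22, -0.06, 0],[0.8, 0, -0.23, -0.05, 0],[0.8, 0, -0.22, -0.05, 0],[0.8, 0, -0.23, -0.04, 0],
```

Call:
{"op": "jog_arm", "data": {
  "motion": [
    [[0.8,0,-0.2,-0.12,0],[0.8,0,-0.2,-0.11,0],[0.8,0,-0.21,-0.1,0],[0.8,0,-0.21,-0.09,0],[0.8,0,-0.21,-0.09,0],[0.8,0,-0.22,-0.07,0],[0.8,0,-0.22,-0.07,0],[0.8,0,-0.22,-0.07,0],[0.8,0,-0.22,-0.06,0],[0.8,0,-0.22,-0.05,0]]
  ]
}}

```text
time_s: 20.82
position: [558.1, -113.3, 115.6]
tcp_rot: [0.78, 0.625, -0.0, -0.0]
ft_force: [0.4, -1.4, 4.2]
finger_gap: 11.4
gripper_force: 30.0
```

Run:
```python
from h import *
a=np.degrees(kn()); karc(a+np.arange(1.5,18.1,1.5),a)
```

```text
t 20.82 p [ 558.1 -113.3  115.6] loc [ -11.7 -164.8  115.6] psi -12.6 F [ 0.4 -1.4  4.2] gap 11.4 tilt [-0.    -0.001 -1.   ]
ang 78.1 R 87.1 Ftan(front+) 0.2 Frad 4.3
[0.8, 0, -0.23, -0.04, 0],[0.8, 0, -0.22, -0.04, 0],[0.8, 0, -0.23, -0.04, 0],[0.8, 0, -0.23, -0.02, 0],[0.8, 0, -0.23, -0.02, 0],[0.8, 0, -0.23, -0.02, 0],[0.8, 0, -0.23, -0.01, 0],[0.8, 0, -0.23, -0.0, 0],[0.8, 0, -0.23, 0.0, 0],[0.8, 0, -0.23, 0.01, 0],[0.8, 0, -0.23, 0.02, 0],[0.8, 0, -0.23, 0.02, 0],
```

Call:
{"op": "jog_arm", "data": {
  "motion": [
    [[0.8,0,-0.22,-0.06,0],[0.8,0,-0.22,-0.05,0],[0.8,0,-0.23,-0.04,0],[0.8,0,-0.23,-0.03,0],[0.8,0,-0.23,-0.02,0],[0.8,0,-0.23,-0.02,0],[0.8,0,-0.23,-0.01,0],[0.8,0,-0.23,0,0],[0.8,0,-0.23,0,0],[0.8,0,-0.23,0.01,0],[0.8,0,-0.23,0.02,0],[0.8,0,-0.23,0.02,0]]
  ]
}}

```text
time_s: 21.82
position: [531.7, -107.5, 117.5]
tcp_rot: [0.78, 0.625, -0.0, 0.0]
ft_force: [-3.0, -3.1, 2.1]
finger_gap: 10.9
gripper_force: 30.0
```

Run:
```python
from h import *
a=np.degrees(kn()); karc(a+np.arange(1.5,18.1,1.5),a)
```

```text
t 21.82 p [ 531.7 -107.5  117.5] loc [ -38.7 -164.9  117.5] psi -12.61 F [-3.  -3.1  2.1] gap 10.9 tilt [-0. -0. -1.]
ang 95.9 R 87.6 Ftan(front+) 2.0 Frad 2.4
[0.8, 0, -0.23, 0.03, 0],[0.8, 0, -0.23, 0.03, 0],[0.8, 0, -0.22, 0.04, 0],[0.8, 0, -0.23, 0.04, 0],[0.8, 0, -0.22, 0.05, 0],[0.8, 0, -0.23, 0.06, 0],[0.8, 0, -0.22, 0.06, 0],[0.8, 0, -0.22, 0.07, 0],[0.8, 0, -0.22, 0.07, 0],[0.8, 0, -0.21, 0.08, 0],[0.8, 0, -0.22, 0.09, 0],[0.8, 0, -0.21, 0.09, 0],
```

Call:
{"op": "jog_arm", "data": {
  "motion": [
    [[0.8,0,-0.23,0.02,0],[0.8,0,-0.23,0.03,0],[0.8,0,-0.22,0.04,0],[0.8,0,-0.23,0.04,0],[0.8,0,-0.22,0.05,0],[0.8,0,-0.23,0.06,0],[0.8,0,-0.22,0.06,0],[0.8,0,-0.22,0.07,0],[0.8,0,-0.22,0.07,0],[0.8,0,-0.21,0.08,0],[0.8,0,-0.22,0.09,0],[0.8,0,-0.21,0.09,0]]
  ]
}}

```text
time_s: 22.82
position: [505.3, -101.6, 110.3]
tcp_rot: [0.78, 0.625, -0.0, -0.0]
ft_force: [-6.4, -5.0, 4.4]
finger_gap: 11.4
gripper_force: 30.0
```

Run:
```python
from h import *
a=np.degrees(kn()); karc(a+np.arange(1,12.1,1),a)
```

```text
t 22.82 p [ 505.3 -101.6  110.3] loc [ -65.8 -164.8  110.3] psi -12.6 F [-6.4 -5.   4.4] gap 11.4 tilt [-0.    -0.001 -1.   ]
ang 114.3 R 87.7 Ftan(front+) 2.9 Frad 6.1
[0.8, 0, -0.14, 0.06, 0],[0.8, 0, -0.14, 0.07, 0],[0.8, 0, -0.13, 0.07, 0],[0.8, 0, -0.14, 0.07, 0],[0.8, 0, -0.14, 0.08, 0],[0.8, 0, -0.13, 0.07, 0],[0.8, 0, -0.13, 0.08, 0],[0.8, 0, -0.13, 0.08, 0],[0.8, 0, -0.13, 0.09, 0],[0.8, 0, -0.13, 0.08, 0],[0.8, 0, -0.12, 0.09, 0],[0.8, 0, -0.13, 0.09, 0],
```

Call:
{"op": "jog_arm", "data": {
  "motion": [
    [[0.8,-0.03,-0.15,0.05,0],[0.8,-0.02,-0.14,0.06,0],[0.8,0,-0.13,0.07,0],[0.8,0,-0.14,0.07,0],[0.8,0,-0.14,0.08,0],[0.8,0,-0.13,0.07,0],[0.8,0,-0.13,0.08,0],[0.8,0,-0.13,0.08,0],[0.8,0,-0.13,0.09,0],[0.8,0,-0.13,0.08,0],[0.8,0,-0.12,0.09,0],[0.8,0,-0.13,0.09,0]]
  ]
}}

```text
time_s: 23.82
position: [489.4, -98.2, 101.1]
tcp_rot: [0.78, 0.625, -0.0, -0.001]
ft_force: [-8.3, 0.3, 3.8]
finger_gap: 11.5
gripper_force: 30.0
```

Run:
```python
from h import *
a=np.degrees(kn()); karc(a+np.arange(.6,7.3,.6),a)
```

```text
t 23.82 p [489.4 -98.2 101.1] loc [ -82.  -165.   101.1] psi -12.59 F [-8.3  0.3  3.8] gap 11.5 tilt [ 0.    -0.002 -1.   ]
ang 126.5 R 87.9 Ftan(front+) 4.3 Frad 7.9
[0.8, 0, -0.07, 0.06, 0],[0.8, 0, -0.08, 0.05, 0],[0.8, 0, -0.07, 0.06, 0],[0.8, 0, -0.07, 0.06, 0],[0.8, 0, -0.07, 0.05, 0],[0.8, 0, -0.07, 0.06, 0],[0.8, 0, -0.07, 0.06, 0],[0.8, 0, -0.07, 0.06, 0],[0.8, 0, -0.07, 0.06, 0],[0.8, 0, -0.07, 0.07, 0],[0.8, 0, -0.07, 0.06, 0],[0.8, 0, -0.07, 0.06, 0],
```

Call:
{"op": "jog_arm", "data": {
  "motion": [
    [[0.8,0,-0.08,0.05,0],[0.8,0,-0.08,0.05,0],[0.8,0,-0.07,0.05,0],[0.8,0,-0.07,0.05,0],[0.8,0,-0.07,0.05,0],[0.8,0,-0.07,0.06,0],[0.8,0,-0.07,0.06,0],[0.8,0,-0.07,0.06,0],[0.8,0,-0.07,0.06,0]]
  ]
}}

```text
time_s: 24.57
position: [482.9, -96.8, 96.1]
tcp_rot: [0.78, 0.625, -0.001, -0.001]
ft_force: [-8.5, 0.9, 2.6]
finger_gap: 10.9
gripper_force: 30.0
```

Run:
```python
from h import *
a=np.degrees(kn()); karc(a+np.arange(.3,7.3,.3),a)
```

```text
t 24.57 p [482.9 -96.8  96.1] loc [ -88.7 -165.    96.1] psi -12.59 F [-8.5  0.9  2.6] gap 10.9 tilt [ 0.    -0.002 -1.   ]
ang 131.9 R 88.3 Ftan(front+) 4.6 Frad 7.6
[0.8, 0, -0.03, 0.03, 0],[0.8, 0, -0.04, 0.03, 0],[0.8, 0, -0.03, 0.03, 0],[0.8, 0, -0.04, 0.03, 0],[0.8, 0, -0.03, 0.04, 0],[0.8, 0, -0.03, 0.03, 0],[0.8, 0, -0.04, 0.03, 0],[0.8, 0, -0.03, 0.03, 0],[0.8, 0, -0.03, 0.03, 0],[0.8, 0, -0.03, 0.04, 0],[0.8, 0, -0.04, 0.03, 0],[0.8, 0, -0.03, 0.03, 0],[0.8, 0, -0.03, 0.03, 0],[0.8, 0, -0.03, 0.04, 0],[0.8, 0, -0.04, 0.03, 0],[0.8, 0, -0.03, 0.03, 0],[0.8, 0, -0.03, 0.04, 0],[0.8, 0, -0.03, 0.03, 0],[0.8, 0, -0.03, 0.04, 0],[0.8, 0, -0.03, 0.03, 0],[0.8, 0, -0.03, 0.03, 0],[0.8, 0, -0.03, 0.04, 0],[0.8, 0, -0.03, 0.03, 0],[0.8, 0, -0.03, 0.04, 0],
```

Call:
{"op": "jog_arm", "data": {
  "motion": [
    [[0.8,0,-0.04,0.03,0],[0.8,0,-0.04,0.03,0],[0.8,0,-0.04,0.03,0],[0.8,0,-0.04,0.03,0],[0.8,0,-0.03,0.03,0],[0.8,0,-0.03,0.03,0],[0.8,0,-0.04,0.03,0],[0.8,0,-0.03,0.03,0],[0.8,0,-0.03,0.03,0],[0.8,0,-0.03,0.04,0],[0.8,0,-0.04,0.03,0],[0.8,0,-0.03,0.03,0]]
  ]
}}

```text
time_s: 25.57
position: [478.9, -95.9, 92.4]
tcp_rot: [0.78, 0.625, -0.001, -0.001]
ft_force: [-5.9, -0.0, 1.2]
finger_gap: 10.8
gripper_force: 30.0
```

Run:
```python
from h import *
a=np.degrees(kn())
c=r.calibration('side')
import cv2
im=r.snapshot('side'); cv2.imwrite('pics/s5.png',im)
for th in (0,.05,.1,.2,.3): print(th,[proj(c,T(CH,[[90-220.06*np.cos(th+.0227),y,87+220.06*np.sin(th+.0227)]]))[0].round(1).tolist() for y in (55,-55)])
```

```text
t 25.57 p [478.9 -95.9  92.4] loc [ -92.8 -165.    92.4] psi -12.59 F [-5.9 -0.   1.2] gap 10.8 tilt [ 0.    -0.002 -1.   ]
ang 135.5 R 88.4 Ftan(front+) 3.1 Frad 5.0
0 [[267.2, 237.2], [290.3, 276.3]]
0.05 [[267.0, 234.7], [290.2, 274.0]]
0.1 [[267.0, 232.0], [290.4, 271.6]]
0.2 [[267.7, 226.3], [291.5, 266.3]]
0.3 [[269.3, 220.2], [293.5, 260.4]]
```

View pics/s5.png

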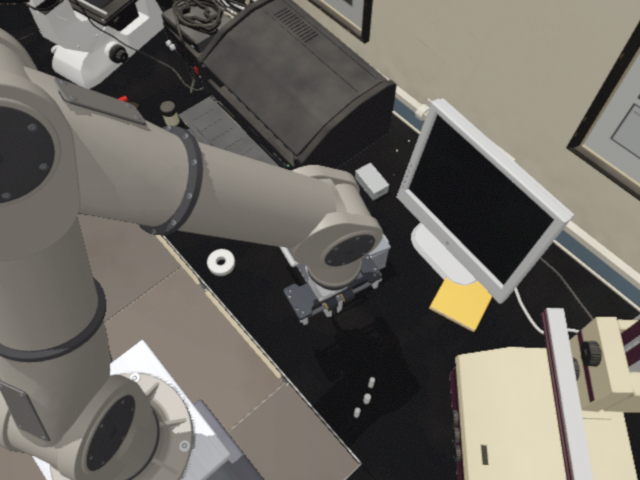

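The arm hides the bar here, but the ring and pins stand untouched. I continue slowly by feel.

Call:
{"op": "jog_arm", "data": {
  "motion": [
    [[0.8,0,-0.03,0.03,0],[0.8,0,-0.03,0.03,0],[0.8,0,-0.02,0.02,0],[0.8,0,-0.02,0.02,0],[0.8,0,-0.02,0.02,0],[0.8,0,-0.02,0.02,0],[0.8,0,-0.02,0.02,0],[0.8,0,-0.02,0.02,0],[0.8,0,-0.02,0.02,0],[0.8,0,-0.02,0.02,0],[0.8,0,-0.02,0.02,0],[0.8,0,-0.02,0.02,0]]
  ]
}}

```text
time_s: 26.62
position: [476.2, -95.3, 89.8]
tcp_rot: [0.78, 0.625, -0.001, -0.001]
ft_force: [-8.2, -0.2, 2.6]
finger_gap: 11.1
gripper_force: 30.0
```

Run:
```python
from h import *
a=np.degrees(kn())
```

```text
t 26.62 p [476.2 -95.3  89.8] loc [ -95.6 -165.    89.8] psi -12.59 F [-8.2 -0.2  2.6] gap 11.1 tilt [ 0.    -0.002 -1.   ]
ang 138.0 R 88.6 Ftan(front+) 3.4 Frad 7.7
```

Call:
{"op": "jog_arm", "data": {
  "motion": [
    [[0.8,0,-0.03,0.01,0],[0.8,0,-0.02,0.01,0],[0.8,0,-0.02,0.02,0],[0.8,0,-0.01,0.02,0],[0.8,0,-0.01,0.02,0],[0.8,0,-0.01,0.02,0],[0.8,0,-0.01,0.02,0],[0.8,0,-0.01,0.02,0]]
  ]
}}

```text
time_s: 27.28
position: [475.0, -95.1, 88.4]
tcp_rot: [0.78, 0.625, -0.001, -0.001]
ft_force: [-7.6, -0.4, 3.4]
finger_gap: 11.1
gripper_force: 30.0
```

Run:
```python
from h import *
a=np.degrees(kn())
```

```text
t 27.28 p [475.  -95.1  88.4] loc [ -96.7 -165.    88.4] psi -12.59 F [-7.6 -0.4  3.4] gap 11.1 tilt [ 0.    -0.002 -1.   ]
ang 139.1 R 88.6 Ftan(front+) 2.3 Frad 7.8
```

Call:
{"op": "jog_arm", "data": {
  "motion": [
    [[0.8,0,-0.02,0.01,0],[0.8,0,-0.01,0.02,0],[0.8,0,-0.01,0.02,0],[0.8,0,-0.01,0.02,0],[0.8,0,-0.01,0.01,0],[0.8,0,-0.01,0.01,0],[0.8,0,-0.01,0.01,0],[0.8,0,-0.01,0.01,0]]
  ]
}}

```text
time_s: 27.95
position: [474.3, -95.0, 87.5]
tcp_rot: [0.78, 0.625, -0.0, -0.001]
ft_force: [-8.2, -0.4, 8.2]
finger_gap: 11.0
gripper_force: 30.0
```

Run:
```python
from h import *
a=np.degrees(kn())
```

```text
t 27.95 p [474.3 -95.   87.5] loc [ -97.5 -165.1   87.5] psi -12.6 F [-8.2 -0.4  8.2] gap 11.0 tilt [ 0.    -0.002 -1.   ]
ang 139.9 R 88.6 Ftan(front+) -1.1 Frad 11.3
```

Call:
{"op": "jog_arm", "data": {
  "motion": [
    [[0.8,0,-0.03,-0.01,0],[0.8,0,-0.02,0,0],[0.8,0,0,0,0]]
  ]
}}

```text
time_s: 28.2
position: [474.2, -94.9, 87.7]
tcp_rot: [0.78, 0.625, -0.0, -0.0]
ft_force: [-5.8, -0.9, 5.4]
finger_gap: 10.8
gripper_force: 30.0
```

Run:
```python
from h import *
a=np.degrees(kn())
import cv2
im=r.snapshot('wrist'); c=r.calibration('wrist'); 
for L in ([-130,55,92],[-130,-55,92],[-92,100,97],[-92,-100,97]):
    q=proj(c,T(CH,[L]))[0]; print(L,q.round()); cv2.circle(im,tuple(int(v) for v in q),3,(0,0,255),1)
cv2.imwrite('pics/w6.png',im)
```

```text
t 28.2 p [474.2 -94.9  87.7] loc [ -97.5 -165.1   87.7] psi -12.6 F [-5.8 -0.9  5.4] gap 10.8 tilt [ 0.    -0.001 -1.   ]
ang 139.8 R 88.8 Ftan(front+) -0.6 Frad 7.7
[-130, 55, 92] [ 234. -234.]
[-130, -55, 92] [251.  84.]
[-92, 100, 97] [ 336. -437.]
[-92, -100, 97] [331. 182.]
```

View pics/w6.png

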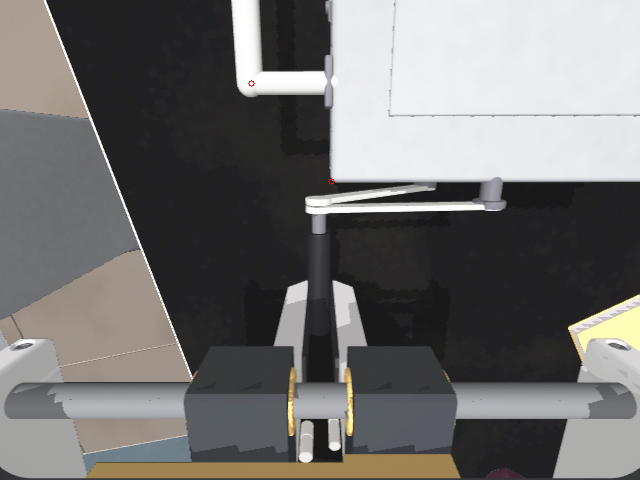

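The wrist view shows the lid corner at (331,181) and the bar corner at (251,84). Both lie on the model's shut marks, so the lid is essentially down. I add one gentle nudge to confirm it is seated, then release.

Call:
{"op": "jog_arm", "data": {
  "motion": [
    [[0.8,0,-0.03,0.02,0],[0.8,0,-0.01,0.02,0],[0.8,0,0,0,0]]
  ]
}}

```text
time_s: 28.5
position: [474.1, -94.9, 87.4]
tcp_rot: [0.78, 0.625, -0.0, -0.0]
ft_force: [-5.7, -1.5, 7.1]
finger_gap: 11.2
gripper_force: 30.0
```

Run:
```python
from h import *
a=np.degrees(kn())
```

```text
t 28.5 p [474.1 -94.9  87.4] loc [ -97.7 -165.1   87.4] psi -12.6 F [-5.7 -1.5  7.1] gap 11.2 tilt [ 0. -0. -1.]
ang 140.0 R 88.7 Ftan(front+) -2.0 Frad 8.6
```

Call:
{"op": "jog_arm", "data": {
  "motion": [
    [[1.2,0,0,0,0],[1.5,0,0,0,0],[2,0,0,0,0],[3,0,0,0,0],[3.4,0,0,-0.5,0],[3.4,0,0,-2,0],[3.4,0,0,-3,0],[3.4,0,0,-3,0],[3.4,-1.5,0,-3,0],[3.4,-3,0,-2,0],[3.4,-3,0,0,0],[3.4,-3,0,0,0]]
  ]
}}

```text
time_s: 29.5
position: [452.0, -198.6, 224.2]
tcp_rot: [0.78, 0.626, 0.002, 0.001]
ft_force: [0.4, -0.5, -0.2]
finger_gap: 34.5
gripper_force: 0.0
```

Call:
{"op": "jog_arm", "data": {
  "motion": [
    [[3.4,-3,0,0,0],[3.4,-3,0,0,0],[3.4,-3,0,0,0],[3.4,-3,0,0,0],[3.4,-3,0,0,0],[3.4,0,0,0,0]]
  ]
}}

```text
time_s: 30.0
position: [416.5, -349.1, 223.1]
tcp_rot: [0.782, 0.623, -0.001, 0.001]
ft_force: [-1.2, 0.2, 0.1]
finger_gap: 33.8
gripper_force: 0.0
```

Run:
```python
from h import *
import cv2
st()
for n,(x0,y0,x1,y1) in (('top',(275,283,335,305)),('side',(262,230,300,285))):
    im=r.snapshot(n); cv2.imwrite(f'pics/{n}7.png',im); a=cv2.imread(f'pics/{n}0.png')
    up=lambda z:cv2.resize(z,None,fx=8,fy=8,interpolation=cv2.INTER_CUBIC)
    m=cv2.matchTemplate(up(im[y0-5:y1+5,x0-5:x1+5]),up(a[y0:y1,x0:x1]),cv2.TM_CCOEFF_NORMED); _,v,_,l=cv2.minMaxLoc(m); print(n,v,np.array(l)/8-5)
    d=np.abs(im.astype(int)-a).max(2)
    for nm,(u,w) in (dict(ring=(259,331),pin1=(435,305),pin2=(441,317),pin3=(446,331)) if n=='top' else dict(ring=(221,262),pin1=(372,382),pin2=(367,398),pin3=(357,413))).items(): print(n,nm,d[w-6:w+7,u-6:u+7].max())
a=cv2.imread('pics/side7.png')[170:345,190:400]
cv2.imwrite('pics/s7.png',cv2.resize(a,None,fx=3.4,fy=3.4,interpolation=cv2.INTER_CUBIC))
```

```text
t 30.0 p [ 416.5 -349.1  223.1] loc [ -98.8 -425.7  223.1] psi -12.91 F [-1.2  0.2  0.1] gap 33.8 tilt [-0.002  0.001 -1.   ]
top 0.9986345171928406 [0. 0.]
top ring 18
top pin1 15
top pin2 20
top pin3 15
side 0.13227958977222443 [ 5.   -2.75]
side ring 145
side pin1 86
side pin2 203
side pin3 61
```

View pics/s7.png

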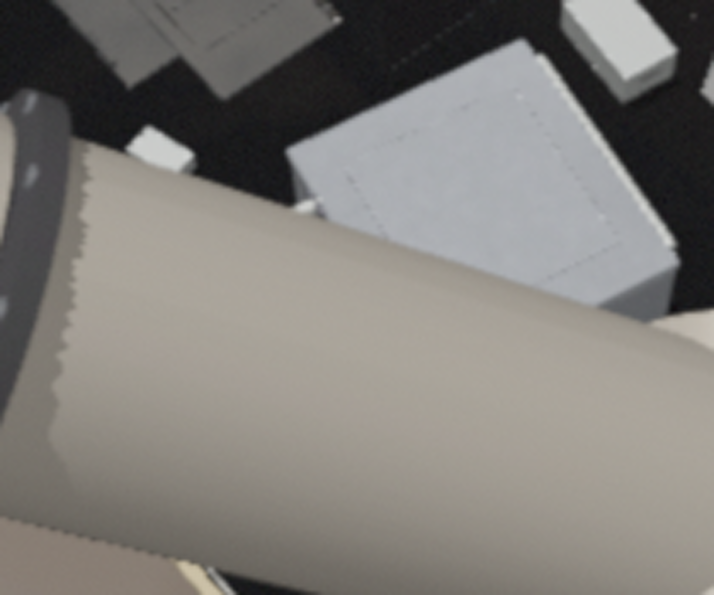

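The lid corner is at (288,153) in the side crop, the same as at the start. The top view matches the start with zero shift, and the ring and pins are unchanged. The lid is fully shut, so I hand in.

```bash
python3 -c "
from cell import r
print(r.sign_off())"
```

```text
the job is handed in; nothing more can be done
None
```

The job is handed in after about 30 s of robot time: the gauge block lies flat in the chest, the stay was broken by its knob, the lid was let down under control and is shut as at the start, and the ring gauge and pins are unmoved.

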